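# Pack the lighting kit in layers and sort out the microphone flag

## Task

Put the lighting kit away in the aluminium case in layers: first lay one brass stage pin flat in each of the two bottom bays, then lower the orange divider plate in, tab up, so that it rests level on its supports, and last lay the grey light meter flat on the divider with its display up, to one side of the tab, setting it down rather than dropping it. The silver microphone flag belongs upright in the blue tray, not the green one, and may be put there at any time. Leave the tape roll and the yellow radio where they are.

Things in the scene. Friction and masses are not known exactly. Their poses are not given: they have to be found in the camera images.
- pin_red: Brass stage pin with two thin red bands: a round bar 16 mm in diameter and 80 mm long with a square collar 20 x 20 mm, 26 mm long, at its middle, lying level on a flat of the collar. Origin at its centre, 10 mm above what it lies on; x runs along the bar. 140 g. Either pin may go in either bay.
- pin_black: Brass stage pin the same in every size, with two thin black bands. It lies, like everything listed, on the black rubber mat, whose top is 3 mm above the work surface. Origin at its centre; x runs along the bar.
- divider: Orange divider plate, 188 mm (its x) by 108 mm (its y), 4 mm thick, lying flat at the start. In the middle of its top stands a black grip tab 10 mm thick (x), 36 mm long (y), its top 34 mm above the plate's underside. Origin: centre of the underside; z up through the tab. 120 g. It may be turned by half a turn in the case.
- meter: Grey handheld light meter lying on its back, 92 mm long (x), 42 mm wide (y), 24 mm thick; green display, three buttons and a low white dome on the upper face (dome at +x, to 35 mm high). Origin: centre of the underside, z out of the display. 130 g. It may lie in the case either way round, on either side of the tab.
- flag: Silver microphone flag: a square sleeve 46 x 46 mm, 46 mm tall, open at top and bottom, standing upright. Origin: centre of its underside, z up. 60 g.
- case: Open aluminium case, fixed, 212 mm (x) by 132 mm (y) outside, walls 6 mm, 48 mm high. Inside 200 x 120 mm, floor about 6 mm above the origin. A rib 6 mm thick along y at x = 0 parts the bottom into two bays, centred at x = +50 and -50 mm (each 97 mm in x, 120 mm in y). The rib and four corner blocks (16 x 16 mm, in the corners) have their tops 30 mm above the origin; the divider rests on them, with 6 mm of play at each side, x along x. Origin: centre of the underside, z up.
- tray_blue: Blue tray, fixed, empty, 122 x 122 mm outside, walls 3 mm thick, 25 mm high, floor 3 mm above the origin. Origin: centre of the underside.
- tray_green: Green tray, fixed, the same size, with a black battery block lying in it; it belongs to other kit and nothing is to be put in it. Origin: centre of the underside.
- tape: Roll of white tape lying flat, 100 mm across, 48 mm high; leave alone. Origin: centre of its underside.
- radio: Yellow handheld radio lying on its back, body 105 x 55 x 34 mm with a short black aerial towards its +x; leave alone. Origin on its underside, 25 mm from the body's middle towards the aerial.
Not all that is in view belongs to the job. There is more than one size of the meter; the one meant has the size given above.

How it is judged:
By the outcome, as a careful person would: the job done as asked, in the order asked, and still so for the second after the job is handed in, with the robot touching nothing.
It also fails if it takes over 141 s, if anything falls off the work surface, if the arm or the gripper's body presses on something with over 40 N, if the wrist force passes 120 N, or if a joint passes its speed limit or range.

## Robot

A 6-joint arm with a two-finger parallel gripper is mounted at the origin on the work surface. World frame = base frame: x ahead of the robot, y to its left, z up, the work surface at z = 0. Lengths are in m, angles in rad, forces in N, time in s.
With the tool pointing down it reaches from about 0.3 to 0.775 m from the base axis. Payload 14.6 kg.
Tool frame: the origin (TCP) lies at the very end of the fingers, on their centre line; the grasp point (between the pads) lies 19 mm behind it; y points along the fingers, x is the direction in which the jaws open and shut, and the axes are right-handed (so a half turn about y gives the same grasp; the last joint's range is limited). The gripper opens to 94 mm and grips with 3 to 60 N. Pads are 16 mm wide; open, the fingers measure 119 mm over their backs; the gripper's body (75 mm by 177 mm) begins 78 mm behind the grasp point.
Start: joints at [-1.383, 0.3, 1.521, -0, 1.321, -0.067], TCP at [0.139, -0.532, 0.205] pointing down, gripper open.
Joint ranges: [-3.03, 3.03], [-0.79, 2.21], [0.23, 2.52], [-1.04, 4.18], [0, 3.07], [-2.55, 2.55]. Speed limits (rad/s): [2.22, 2.22, 2.57, 3.14, 3.14, 3.14].

## Interface

Orientations are given as [roll, pitch, yaw] about the fixed x, y, z axes, in that order (R = Rz(yaw) Ry(pitch) Rx(roll)).
In Python, from station import get_obs, cams, hand_in gives the robot as it stands. The module is installed in compiled form; this text tells all that it offers.
- The arm moves only by the tool step_arm, never from a script. Its argument "plan" is a list of rows, each an object with "grip": the closure, from -1 (fully open) to 1 (shut), so that 0 is half open; "slide": the shift along the tool's x, y, z in m, a list of three; "spin": the turn about the tool's y in degrees. A call has 1 to 20 rows; each row shifts and turns the commanded pose from where the row before left it, along the tool's axes as they then stand; what a row does not reach is not made up. A row lasts 1/12 s, in which the tool goes at most 41.7 mm and 7.16 degrees, less where a joint would pass 70% of its speed; a pose out of reach is approached as far as the arm can. A call is refused whole if a number of a shift passes 0.0417 or a number of a turn 7.16, either way. A call with a gripper value outside its range is refused whole. The fingers move at their own pace and stop on an object; "force" is the grip in N (left out, the last holds). Time passes only in rows, so rows that do not move let the fingers close. It gives the time, the measured TCP pose, the force and the opening at its end, in the units of the state.
- get_obs(): the state, without advancing time (a new reading comes with each control period).
- cams.camera(name): name is "scene" or "top" or "wrist"; returns the picture (480x640x3 uint8, blue, green, red); there is no depth.
- cams.calibration(name): a dict with "K" (3x3 intrinsics, pixels), "k1" (the pictures are not rectified: a ray, as slopes to the right and down, at radius r is drawn at 1 + k1 r^2 times it, then the intrinsics apply), "T" (4x4, takes a point from camera to world coordinates). Camera axes: x right, y up, looking along -z (the intrinsics and any distortion apply to the point x, -y, -z); pixel columns grow to the right and rows downward; lengths in m; the calibration is good to about 2 mm. A picture is of the moment at which its call begins: read the wrist's pose just before it. calibration takes no time and is no camera call; for the wrist camera it gives the pose at the moment of the call.
- hand_in(): hands the job in, once; it reports no verdict.
The state is a dict: "time_s": time; "qpos": joint angles; "joint_vel": joint speeds; "tau": joint torques, N m; "ee_pos": TCP position; "eef_rot": TCP orientation; "force": force on the tool from outside, world axes, zero at the start; "moment": the same for the moment, N m; "grip_width": finger opening in m.
Only numpy, scipy, OpenCV 4.12 (cv2) and the standard library are available. Lean on these libraries where they do the work, as an engineer would, in place of code of your own. Each camera call takes 0.05 s, during which the arm holds its last target.

## Working session

There is one attempt and no reset: what is moved stays moved. The work goes in short steps, Python scripts to look and compute and a tool call to move; the robot and the scene stay as the last step left them, time stands still between calls to the robot, and variables do not carry over. Pictures are saved under pics/ and viewed, and the job is handed in when it is done.

Besides the shell and the picture viewer there is one more tool, called as name([rows], argument=value, ...), one row to a line, values as JSON. step_arm: Moves the arm, as the interface text tells. Its arguments: {"type":"object","properties":{"plan":{"type":"array","items":{"type":"object","properties":{"grip":{"type":"number"},"slide":{"type":"array","items":{"type":"number"}},"spin":{"type":"number"}}}},"force":{"type":"number"}},"required":["plan"]}

```bash
ls; mkdir -p pics; python3 - <<'E'
from station import get_obs, cams
import cv2
o=get_obs();print({k:o[k] for k in('time_s','ee_pos','eef_rot','grip_width','qpos','force')})
for n in('scene','top','wrist'):
    c=cams.calibration(n);print(n,c['K'],c['k1'],c['T'])
    cv2.imwrite(f'pics/{n}0.png',cams.camera(n))
E
```

```text
pics
{'time_s': 0.0, 'ee_pos': array([ 0.13858227, -0.53200573,  0.20488909]), 'eef_rot': array([-1.57071737e+00,  1.08629135e-03, -1.31597245e+00]), 'grip_width': 0.09412771644331379, 'qpos': array([-1.38259624e+00,  3.00476068e-01,  1.52156807e+00,  6.66662175e-06,
        1.32063766e+00, -6.66254024e-02]), 'force': array([ 0.38997411, -0.52699179, -0.30095064])}
scene [[434.87470796   0.         316.19030583]
 [  0.         434.87470796 235.04507154]
 [  0.           0.           1.        ]] -0.0056594671569611295 [[ 0.62735641 -0.44348025  0.64011655  1.26677914]
 [ 0.77840898  0.33344203 -0.53187956 -0.69524484]
 [ 0.02243632  0.83195053  0.55439601  0.66362356]
 [ 0.          0.          0.          1.        ]]
top [[578.8321243    0.         318.4938607 ]
 [  0.         578.8321243  251.84543489]
 [  0.           0.           1.        ]] -0.14739117808640415 [[-2.01768556e-03  9.88251325e-01 -1.52824234e-01  3.59675883e-01]
 [-9.99997909e-01 -1.94297322e-03  6.38219935e-04 -7.73626171e-02]
 [ 3.33788301e-04  1.52825202e-01  9.88253179e-01  1.26032943e+00]
 [ 0.00000000e+00  0.00000000e+00  0.00000000e+00  1.00000000e+00]]
wrist [[348.86540379   0.         327.49072208]
 [  0.         348.86540379 241.03995792]
 [  0.           0.           1.        ]] -0.03213810864564214 [[ 0.25146788  0.93380144  0.25451676  0.21255308]
 [-0.9678635   0.24317108  0.06409433 -0.51415198]
 [-0.00203974 -0.26245515  0.96494204  0.3835163 ]
 [ 0.          0.          0.          1.        ]]
```

View pics/top0.png

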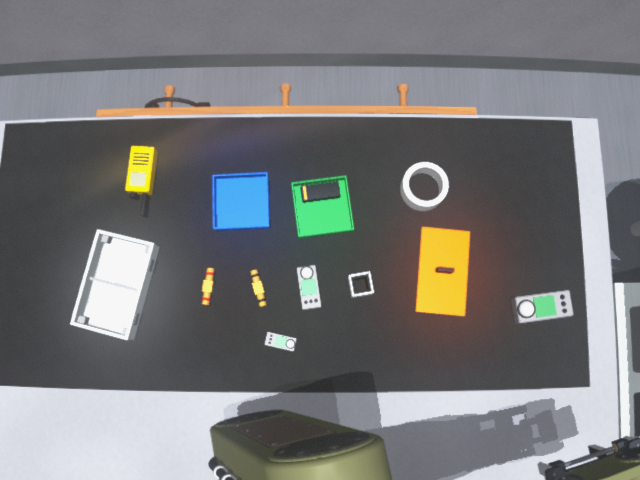

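View pics/scene0.png

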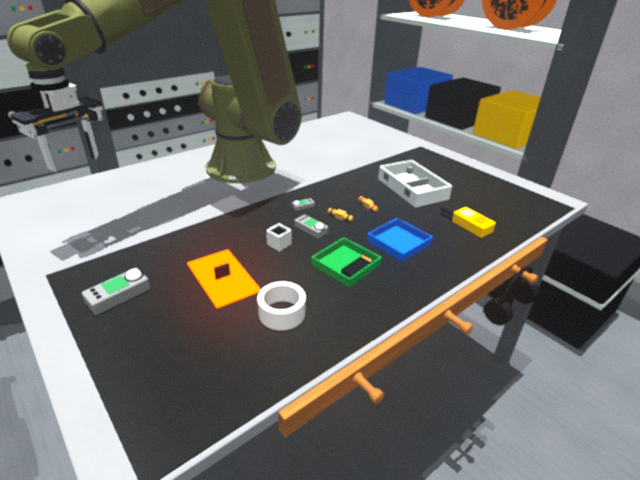

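View pics/wrist0.png

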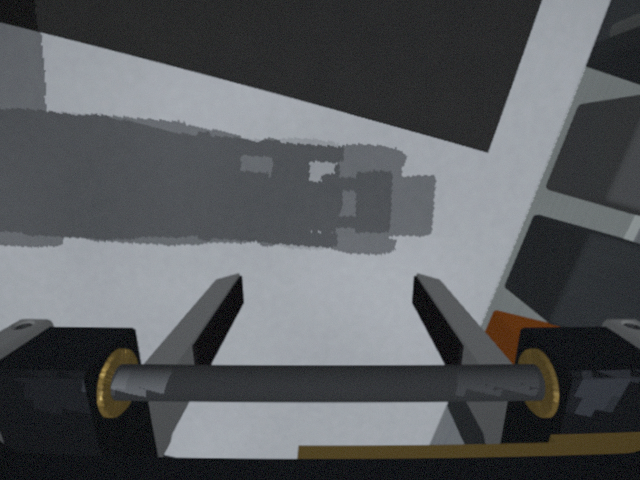

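Top view candidates. Meters: small (280,341), middle (309,287), large (543,306). Pins: red-banded (208,286), black-banded (259,288). Flag: (361,284), the hollow silver square; the white ring at (425,186) is the tape. Trays: blue (240,201), green (323,206). Divider (443,270), case (115,285). The meter will be chosen by measured size.

```bash
cat > h.py <<'E'
import numpy as np, cv2
from station import get_obs, cams
def und(px,c):
    K=np.array(c['K']);k=c['k1']
    p=np.atleast_2d(np.float64(px))
    q=cv2.undistortPoints(p.reshape(-1,1,2),K,np.array([k,0,0,0,0.]))
    return q.reshape(-1,2)
def cast(px,c,z):
    q=und(px,c);T=np.array(c['T'])
    d=np.c_[q[:,0],-q[:,1],-np.ones(len(q))]@T[:3,:3].T
    o=T[:3,3];t=(z-o[2])/d[:,2]
    return o+d*t[:,None]
def proj(P,c):
    T=np.array(c['T']);K=np.array(c['K'])
    p=(np.atleast_2d(P)-T[:3,3])@T[:3,:3]
    x=p[:,0]/-p[:,2];y=-p[:,1]/-p[:,2];r=x*x+y*y;f=1+c['k1']*r
    return np.c_[K[0,0]*x*f+K[0,2],K[1,1]*y*f+K[1,2]]
def rect(cnt,c,z):
    P=cast(cnt.reshape(-1,2),c,z)[:,:2]
    (m,(w,h),a)=cv2.minAreaRect(np.float32(P*1000))
    if w<h: w,h,a=h,w,a+90
    a=(a+90)%180-90
    return np.round(m,1),round(w,1),round(h,1),round(a,1)
E
python3 - <<'E'
from h import *
im=cv2.imread('pics/top0.png');c=cams.calibration('top')
hsv=cv2.cvtColor(im,cv2.COLOR_BGR2HSV)
H,S,V=cv2.split(hsv)
bright=((V>90)).astype(np.uint8)
bright[:125]=0;bright[375:]=0;bright[:,:20]=0;bright[:,570:]=bright[:,570:]*0
bright=((V>90)).astype(np.uint8); bright[:124]=0;bright[383:]=0;bright[:,578:]=0
cs,_=cv2.findContours(bright,cv2.RETR_EXTERNAL,cv2.CHAIN_APPROX_NONE)
for k in cs:
    if cv2.contourArea(k)<80: continue
    x,y,w,h=cv2.boundingRect(k)
    print((x,y,w,h),'z13',rect(k,c,.013),'z27',rect(k,c,.027),'z49',rect(k,c,.05))
for n,(x0,y0,x1,y1) in {'a':(180,240,400,360),'b':(40,210,180,360)}.items():
    cv2.imwrite(f'pics/crop_{n}.png',cv2.resize(im[y0:y1,x0:x1],None,fx=3.6,fy=3.6,interpolation=cv2.INTER_CUBIC))
E
```

```text
(264, 331, 33, 21) z13 (array([359.4,   4.6]), 67.6, 32.1, 77.1) z27 (array([359.4,   3.7]), 66.9, 31.7, 77.1) z49 (array([359.4,   2.2]), 65.6, 31.1, 77.1)
(513, 289, 61, 35) z13 (array([ 430.3, -572.7]), 136.7, 61.4, -83.0) z27 (array([ 429.6, -567.2]), 135.2, 60.8, -83.0) z49 (array([ 428.3, -558. ]), 132.7, 59.6, -83.0)
(348, 270, 27, 28) z13 (array([ 482.5, -169.2]), 54.0, 52.8, 8.9) z27 (array([ 481.2, -168.2]), 53.4, 52.2, 8.9) z49 (array([ 478.9, -166.5]), 52.4, 51.2, 8.9)
(250, 269, 17, 39) z13 (array([474.5,  53.7]), 85.1, 24.2, 14.8) z27 (array([473.2,  52.2]), 84.1, 23.9, 14.8) z49 (array([471.1,  49.8]), 82.5, 23.5, 14.8)
(201, 267, 14, 39) z13 (array([478.2, 164.2]), 83.5, 26.9, -2.1) z27 (array([476.8, 161.5]), 82.5, 26.6, -2.1) z49 (array([474.6, 157.1]), 81.0, 26.1, -2.1)
(296, 264, 26, 46) z13 (array([476.4, -56.2]), 96.4, 44.8, 8.3) z27 (array([475. , -56.5]), 95.3, 44.3, 8.3) z49 (array([472.9, -56.9]), 93.5, 43.4, 8.3)
(66, 225, 116, 139) z13 (array([469.4, 353.9]), 296.9, 260.8, -32.3) z27 (array([468.2, 349.1]), 293.6, 257.8, -32.3) z49 (array([466.2, 341.1]), 
[... 459 characters left out ...]
8) z49 (array([ 552.5, -351.5]), 389.4, 231.4, -0.8)
(195, 126, 85, 36) z13 (array([799.9, 104.8]), 195.8, 68.7, -75.8) z27 (array([795. , 102.7]), 193.6, 67.9, -75.8) z49 (array([786.9,  99.4]), 190.0, 66.6, -75.8)
(571, 124, 7, 66) z13 (array([ 777.4, -672.2]), 159.3, 15.0, -5.6) z27 (array([ 772.7, -665.6]), 157.6, 14.9, -5.6) z49 (array([ 765. , -654.6]), 154.6, 14.6, -5.6)
(99, 124, 104, 71) z13 (array([781.1, 301.9]), 246.4, 126.3, -37.1) z27 (array([776.3, 297.7]), 243.6, 124.9, -37.1) z49 (array([768.6, 290.7]), 239.1, 122.5, -37.1)
(0, 124, 6, 43) z13 (array([812.8, 673.2]), 106.6, 13.3, 7.1) z27 (array([807.7, 664.7]), 105.4, 13.2, 7.1) z49 (array([799.4, 650.9]), 103.5, 13.0, 7.1)
```

View pics/crop_a.png

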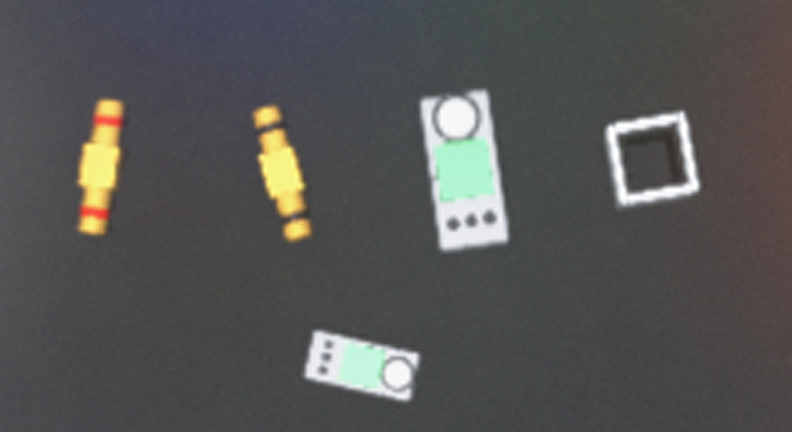

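View pics/crop_b.png

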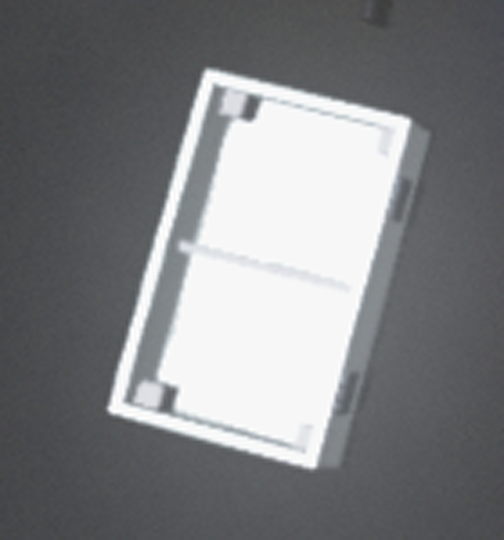

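The crop confirms it: the middle meter (309,287), about 95x44 mm with blur, is the 92x42 one. The small one reads 67 mm and the large one 135 mm. Red-banded pin is at (208,286) and black-banded at (259,288). The case rim corners are near (97,229), (155,243), (128,341) and (70,324).

```bash
python3 - <<'E'
from h import *
im=cv2.imread('pics/top0.png');c=cams.calibration('top')
hsv=cv2.cvtColor(im,cv2.COLOR_BGR2HSV);H,S,V=cv2.split(hsv)
def big(m):
    cs,_=cv2.findContours(m.astype(np.uint8),cv2.RETR_EXTERNAL,cv2.CHAIN_APPROX_NONE)
    return max(cs,key=cv2.contourArea)
def box(m,x0,y0,x1,y1):
    r=np.zeros_like(m);r[y0:y1,x0:x1]=m[y0:y1,x0:x1];return r
bl=big(box((H>95)&(H<120)&(S>150)&(V>110),200,160,285,245));print('blue z28',rect(bl,c,.028))
gr=big(box((H>50)&(H<85)&(S>150)&(V>100),285,165,370,245));print('green z28',rect(gr,c,.028))
di=big(box((H>5)&(H<25)&(S>150)&(V>150),405,215,490,330));print('div z7',rect(di,c,.007))
for t in(150,170,190,210):
    m=box((V>t),55,215,170,350);k=big(m);print('case',t,rect(k,c,.051))
    p=cv2.approxPolyDP(cv2.convexHull(k),6,True).reshape(-1,2);print(p.tolist(),np.round(cast(p,c,.051)*1000).tolist())
tab=box((V<80),430,255,460,285);k=big(tab);print('tab z37',rect(k,c,.037),cv2.boundingRect(k))
for n,(a,b,cc,d) in {'red':(190,255,225,320),'black':(240,255,280,320)}.items():
    m=box((V>70)&(S>70),a,b,cc,d);ys,xs=np.nonzero(m)
    P=cast(np.c_[xs,ys],c,.013)[:,:2]*1000
    mu=P.mean(0);w,v=np.linalg.eigh(np.cov((P-mu).T));u=v[:,1]
    s=(P-mu)@u;print(n,mu,np.degrees(np.arctan2(u[1],u[0])),s.min(),s.max())
E
```

```text
blue z28 (array([664.3,  93. ]), 127.7, 125.6, 2.5)
green z28 (array([651.5, -86. ]), 124.5, 121.3, 7.3)
div z7 (array([ 511.3, -351.1]), 190.8, 111.6, -5.7)
case 150 (array([479. , 364.2]), 215.2, 138.0, -13.8)
[[97, 229], [154, 244], [126, 340], [70, 324]] [[598.0, 404.0, 51.0], [564.0, 275.0, 51.0], [359.0, 328.0, 51.0], [392.0, 454.0, 51.0]]
case 170 (array([479.3, 364.4]), 214.8, 137.0, -13.6)
[[97, 229], [153, 243], [127, 339], [70, 324]] [[598.0, 404.0, 51.0], [567.0, 277.0, 51.0], [362.0, 326.0, 51.0], [392.0, 454.0, 51.0]]
case 190 (array([479.3, 365.1]), 214.1, 134.8, -13.7)
[[97, 229], [153, 243], [127, 339], [70, 323]] [[598.0, 404.0, 51.0], [567.0, 277.0, 51.0], [362.0, 326.0, 51.0], [394.0, 454.0, 51.0]]
case 210 (array([479.4, 365. ]), 213.7, 134.0, -13.6)
[[97, 230], [153, 243], [127, 339], [70, 323]] [[596.0, 404.0, 51.0], [567.0, 277.0, 51.0], [362.0, 326.0, 51.0], [394.0, 454.0, 51.0]]Traceback (most recent call last):
  File "<stdin>", line 15, in <module>
  File "<stdin>", line 6, in big
ValueError: max() iterable argument is empty
```

```bash
cat >> h.py <<'E'
def big(m):
    cs,_=cv2.findContours(m.astype(np.uint8),cv2.RETR_EXTERNAL,cv2.CHAIN_APPROX_NONE)
    return max(cs,key=cv2.contourArea)
def box(m,x0,y0,x1,y1):
    r=np.zeros_like(m);r[y0:y1,x0:x1]=m[y0:y1,x0:x1];return r
def go(x,y,z,yaw=None):
    """tool-axis deltas (mm) at present yaw and spin deg to reach target (mm,deg)"""
    o=get_obs();p=np.array(o['ee_pos'])*1000;w=o['eef_rot'][2]
    if yaw is not None:
        s=-((yaw-np.degrees(w)+90)%180-90);print('spin',round(s,2)); w=np.radians(yaw)if 1 else w
        w=o['eef_rot'][2]-np.radians(s)
    d=np.array([x,y,z])-p
    print('t',o['time_s'],'pos',p.round(1),'yaw',np.degrees(o['eef_rot'][2]).round(2),'q6',o['qpos'][5].round(2),'F',np.round(o['force'],1),'w',round(o['grip_width']*1000,1))
    print('after spin slide mm xyz(tool):',np.round([np.cos(w)*d[0]+np.sin(w)*d[1],-d[2],-np.sin(w)*d[0]+np.cos(w)*d[1]],1))
E
python3 - <<'E'
from h import *
im=cv2.imread('pics/top0.png');c=cams.calibration('top')
hsv=cv2.cvtColor(im,cv2.COLOR_BGR2HSV);H,S,V=cv2.split(hsv)
k=big(box((V<160),428,258,462,282));print('tab z37',rect(k,c,.037),cv2.boundingRect(k))
for n,(a,b,cc,d) in {'red':(190,255,225,320),'black':(240,255,280,320)}.items():
    m=box((S>110)&(V>60),a,b,cc,d);k=big(m);m2=np.zeros_like(V);cv2.drawContours(m2,[k],-1,1,-1);ys,xs=np.nonzero(m2)
    P=cast(np.c_[xs,ys],c,.015)[:,:2]*1000
    mu=P.mean(0);w,v=np.linalg.eigh(np.cov((P-mu).T));u=v[:,1]
    s=(P-mu)@u;print(n,mu,np.degrees(np.arctan2(u[1],u[0])),s.min(),s.max())
go(477,163,150,90-5)
E
```

```text
tab z37 (array([ 509.2, -348.1]), 37.1, 10.6, 84.1) (436, 267, 18, 6)
red [477.3459778  163.00217444] 173.32260294652315 -40.536024372927336 39.47086286288778
black [474.557619    52.92176077] -163.8808949561791 -25.852336704059567 25.248262430568914
spin 19.6
t 0.15 pos [ 138.6 -532.1  205. ] yaw -75.4 q6 -0.07 F [ 0.  -0.1 -0.3] w 93.5
after spin slide mm xyz(tool): [-721.9   55.   276.5]
```

Targets from the top camera: red pin (477,163) at -6.7°, black pin (474.5,53.5) at about 15°, tab (509,-348), case (479.5,365) at -13.7°.

step_arm([
  {"grip": -0.2, "slide": [-0.0241, 0.002, 0.0236]},
  {"grip": -0.2, "slide": [-0.0241, 0.002, 0.0236]},
  {"grip": -0.2, "slide": [-0.0241, 0.002, 0.0236]},
  {"grip": -0.2, "slide": [-0.0241, 0.002, 0.0236]},
  {"grip": -0.2, "slide": [-0.0241, 0.002, 0.0236]},
  {"grip": -0.2, "slide": [-0.0241, 0.002, 0.0236]},
  {"grip": -0.2, "slide": [-0.0241, 0.002, 0.0236]},
  {"grip": -0.2, "slide": [-0.0241, 0.002, 0.0236]},
  {"grip": -0.2, "slide": [-0.0241, 0.002, 0.0236]},
  {"grip": -0.2, "slide": [-0.0241, 0.002, 0.0236]},
  {"grip": -0.2, "slide": [-0.0241, 0.002, 0.0236]},
  {"grip": -0.2, "slide": [-0.0241, 0.002, 0.0236]},
  {"grip": -0.2, "slide": [-0.0241, 0.002, 0.0236]},
  {"grip": -0.2, "slide": [-0.0241, 0.002, 0.0236]},
  {"grip": -0.2, "slide": [-0.0241, 0.002, 0.0236]},
  {"grip": -0.2, "slide": [-0.0241, 0.002, 0.0236]},
  {"grip": -0.2, "slide": [-0.0241, 0.002, 0.0236]},
  {"grip": -0.2, "slide": [-0.0241, 0.002, 0.0236]},
  {"grip": -0.2, "slide": [-0.0241, 0.002, 0.0236]},
  {"grip": -0.2, "slide": [-0.0241, 0.002, 0.0236]},
], force=25)

```text
schema error: expected keys grip, slide, spin
```

step_arm([
  {"grip": -0.2, "spin": -7},
  {"grip": -0.2, "spin": -7},
  {"grip": -0.2, "spin": -7},
  {"grip": -0.2, "spin": -7},
  {"grip": -0.2, "spin": -7},
  {"grip": -0.2, "spin": -7},
  {"grip": -0.2, "spin": -7},
  {"grip": -0.2, "spin": -7},
  {"grip": -0.2, "spin": -7},
  {"grip": -0.2, "spin": -7},
  {"grip": -0.2, "spin": -7},
  {"grip": -0.2, "spin": -7},
  {"grip": -0.2, "spin": -7},
  {"grip": -0.2, "spin": -7},
  {"grip": -0.2, "spin": -7},
  {"grip": -0.2, "spin": -7},
  {"grip": -0.2, "spin": -7},
  {"grip": -0.2, "spin": -7},
  {"grip": -0.2, "spin": -7},
  {"grip": -0.2, "spin": -7},
])

```text
schema error: expected keys grip, slide, spin
```

step_arm([
  {"grip": -0.2, "spin": -7},
  {"grip": -0.2, "spin": -7},
  {"grip": -0.2, "spin": -7},
  {"grip": -0.2, "spin": -7},
  {"grip": -0.2, "spin": -7},
  {"grip": -0.2, "spin": -5},
  {"grip": -0.2},
  {"grip": -0.2},
])

```text
schema error: expected keys grip, slide, spin
```

```bash
python3 - <<'E'
from h import *
cv2.imwrite('pics/w1.png',cams.camera('wrist'))
c=cams.calibration('wrist')
print(proj([[.4745,.0535,.013],[.477,.163,.013]],c))
go(474.5,53.5,60,105)
E
```

```text
[[-182.27997056 -265.52697805]
 [-238.63156258 -248.63882436]]
spin -0.4
t 0.2 pos [ 138.6 -532.1  205.1] yaw -75.4 q6 -0.07 F [-0.2  0.8 -0.1] w 94.1
after spin slide mm xyz(tool): [-478.7  145.1  476. ]
```

View pics/w1.png

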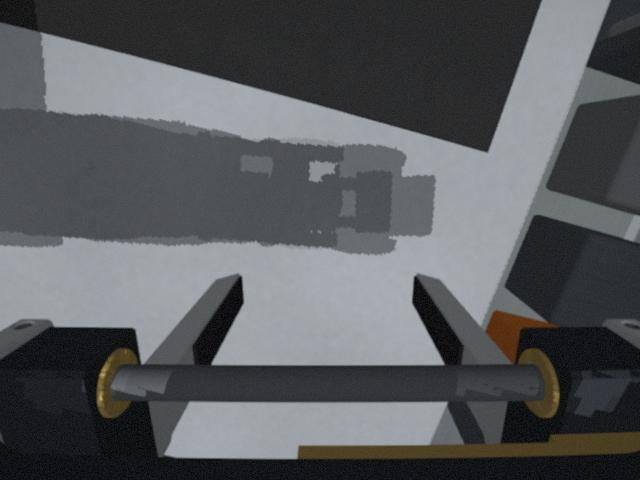

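The picture is unchanged: the moves were refused because every row needs all three keys.

step_arm([
  {"grip": -0.2, "slide": [-0.0241, 0.002, 0.0236], "spin": 0},
  {"grip": -0.2, "slide": [-0.0241, 0.002, 0.0236], "spin": 0},
  {"grip": -0.2, "slide": [-0.0241, 0.002, 0.0236], "spin": 0},
  {"grip": -0.2, "slide": [-0.0241, 0.002, 0.0236], "spin": 0},
  {"grip": -0.2, "slide": [-0.0241, 0.002, 0.0236], "spin": 0},
  {"grip": -0.2, "slide": [-0.0241, 0.002, 0.0236], "spin": 0},
  {"grip": -0.2, "slide": [-0.0241, 0.002, 0.0236], "spin": 0},
  {"grip": -0.2, "slide": [-0.0241, 0.002, 0.0236], "spin": 0},
  {"grip": -0.2, "slide": [-0.0241, 0.002, 0.0236], "spin": 0},
  {"grip": -0.2, "slide": [-0.0241, 0.002, 0.0236], "spin": 0},
  {"grip": -0.2, "slide": [-0.0241, 0.002, 0.0236], "spin": 0},
  {"grip": -0.2, "slide": [-0.0241, 0.002, 0.0236], "spin": 0},
  {"grip": -0.2, "slide": [-0.0241, 0.002, 0.0236], "spin": 0},
  {"grip": -0.2, "slide": [-0.0241, 0.002, 0.0236], "spin": 0},
  {"grip": -0.2, "slide": [-0.0241, 0.002, 0.0236], "spin": 0},
  {"grip": -0.2, "slide": [-0.0241, 0.002, 0.0236], "spin": 0},
  {"grip": -0.2, "slide": [-0.0241, 0.002, 0.0236], "spin": 0},
  {"grip": -0.2, "slide": [-0.0241, 0.002, 0.0236], "spin": 0},
  {"grip": -0.2, "slide": [-0.0241, 0.002, 0.0236], "spin": 0},
  {"grip": -0.2, "slide": [-0.0241, 0.002, 0.0236], "spin": 0},
], force=25)

```text
time_s: 1.87
ee_pos: [0.4744, 0.0549, 0.1653]
eef_rot: [-1.571, -0.0, -1.316]
force: [-0.4, -1.2, 0.1]
grip_width: 0.0564
```

step_arm([
  {"grip": -0.2, "slide": [0, 0, 0], "spin": -7},
  {"grip": -0.2, "slide": [0, 0, 0], "spin": -7},
  {"grip": -0.2, "slide": [0, 0, 0], "spin": -7},
  {"grip": -0.2, "slide": [0, 0, 0], "spin": -7},
  {"grip": -0.2, "slide": [0, 0, 0], "spin": -7},
  {"grip": -0.2, "slide": [0, 0, 0], "spin": -7},
  {"grip": -0.2, "slide": [0, 0, 0], "spin": -7},
  {"grip": -0.2, "slide": [0, 0, 0], "spin": -7},
  {"grip": -0.2, "slide": [0, 0, 0], "spin": -7},
  {"grip": -0.2, "slide": [0, 0, 0], "spin": -7},
  {"grip": -0.2, "slide": [0, 0, 0], "spin": -7},
  {"grip": -0.2, "slide": [0, 0, 0], "spin": -7},
  {"grip": -0.2, "slide": [0, 0, 0], "spin": -7},
  {"grip": -0.2, "slide": [0, 0, 0], "spin": -7},
  {"grip": -0.2, "slide": [0, 0, 0], "spin": -7},
  {"grip": -0.2, "slide": [0, 0, 0], "spin": -7},
  {"grip": -0.2, "slide": [0, 0, 0], "spin": -7},
  {"grip": -0.2, "slide": [0, 0, 0], "spin": -7},
  {"grip": -0.2, "slide": [0, 0, 0], "spin": -7},
  {"grip": -0.2, "slide": [0, 0, 0], "spin": -7},
])

```text
time_s: 3.53
ee_pos: [0.4738, 0.0532, 0.1654]
eef_rot: [-1.571, 0.0, 1.134]
force: [-0.1, 0.7, -0.5]
grip_width: 0.0565
```

step_arm([
  {"grip": -0.2, "slide": [0, 0, 0], "spin": -7},
  {"grip": -0.2, "slide": [0, 0, 0], "spin": -7},
  {"grip": -0.2, "slide": [0, 0, 0], "spin": -7},
  {"grip": -0.2, "slide": [0, 0, 0], "spin": -7},
  {"grip": -0.2, "slide": [0, 0, 0], "spin": -7},
  {"grip": -0.2, "slide": [0, 0, 0], "spin": -5},
  {"grip": -0.2, "slide": [0, 0, 0], "spin": 0},
  {"grip": -0.2, "slide": [0, 0, 0], "spin": 0},
])

```text
time_s: 4.2
ee_pos: [0.4738, 0.0532, 0.1654]
eef_rot: [-1.571, -0.0, 1.823]
force: [-0.5, -0.1, 0.6]
grip_width: 0.0566
```

```bash
python3 - <<'E'
from h import *
cv2.imwrite('pics/w1.png',cams.camera('wrist'))
c=cams.calibration('wrist')
print(proj([[.4745,.0535,.013],[.477,.163,.013]],c))
go(474.5,53.5,60,105)
E
```

```text
[[328.55285896 228.25230497]
 [434.02417178 257.11563637]]
spin -0.59
t 4.25 pos [473.9  53.2 165.4] yaw 104.41 q6 -1.79 F [-0.   0.9  0.2] w 56.4
after spin slide mm xyz(tool): [  0.2 105.4  -0.7]
```

View pics/w1.png

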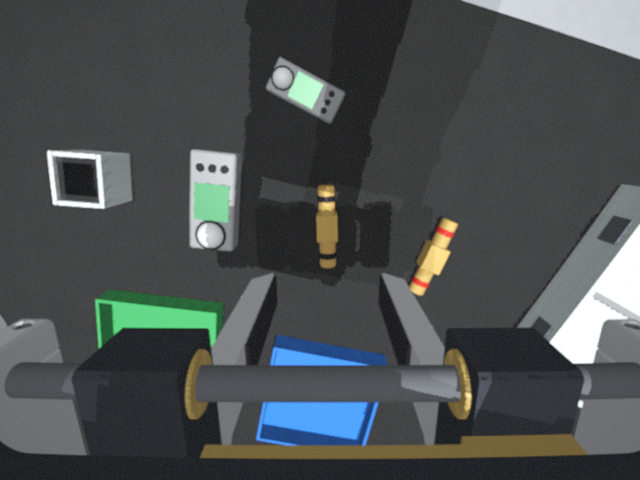

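The wrist view shows the black pin at (327,227), against a predicted (328.5,228), and the red pin at (433,257), against (434,257). The calibrations agree, so I go down on the black pin.

step_arm([
  {"grip": -0.2, "slide": [0, 0.025, 0], "spin": 0},
  {"grip": -0.2, "slide": [0, 0.025, 0], "spin": 0},
  {"grip": -0.2, "slide": [0, 0.025, 0], "spin": 0},
  {"grip": -0.2, "slide": [0, 0.025, 0], "spin": 0},
  {"grip": -0.2, "slide": [0, 0.025, 0], "spin": 0},
  {"grip": -0.2, "slide": [0, 0.015, 0], "spin": 0},
  {"grip": -0.2, "slide": [0, 0.01, 0], "spin": 0},
  {"grip": -0.2, "slide": [0, 0.008, 0], "spin": 0},
  {"grip": 0.9, "slide": [0, 0, 0], "spin": 0},
  {"grip": 0.9, "slide": [0, 0, 0], "spin": 0},
  {"grip": 0.9, "slide": [0, 0, 0], "spin": 0},
  {"grip": 0.9, "slide": [0, 0, 0], "spin": 0},
  {"grip": 0.9, "slide": [0, 0, 0], "spin": 0},
  {"grip": 0.9, "slide": [0, 0, 0], "spin": 0},
  {"grip": 0.9, "slide": [0, 0, 0], "spin": 0},
  {"grip": 0.9, "slide": [0, 0, 0], "spin": 0},
], force=25)

```text
time_s: 5.58
ee_pos: [0.4742, 0.0532, 0.0079]
eef_rot: [-1.572, 0.0, 1.826]
force: [-0.9, 0.4, 6.4]
grip_width: 0.0196
```

```bash
python3 - <<'E'
from h import *
go(431,377,120,76.3)
E
```

```text
spin 28.3
t 5.5833 pos [474.2  53.2   7.9] yaw 104.6 q6 -1.79 F [-0.9  0.4  6.4] w 19.6
after spin slide mm xyz(tool): [ 304.4 -112.1  118.6]
```

step_arm([
  {"grip": 0.9, "slide": [0, -0.01, 0], "spin": 0},
  {"grip": 0.9, "slide": [0, -0.025, 0], "spin": 0},
  {"grip": 0.9, "slide": [0, -0.025, 0], "spin": 0},
  {"grip": 0.9, "slide": [0, -0.025, 0], "spin": 0},
  {"grip": 0.9, "slide": [0, -0.027, 0], "spin": 0},
  {"grip": 0.9, "slide": [0, 0, 0], "spin": 7.1},
  {"grip": 0.9, "slide": [0, 0, 0], "spin": 7.1},
  {"grip": 0.9, "slide": [0, 0, 0], "spin": 7.1},
  {"grip": 0.9, "slide": [0, 0, 0], "spin": 7.0},
])

```text
time_s: 6.33
ee_pos: [0.4737, 0.0532, 0.1201]
eef_rot: [-1.571, -0.0, 1.326]
force: [0.7, -0.2, -0.9]
grip_width: 0.0196
```

step_arm([
  {"grip": 0.9, "slide": [0.0217, 0, 0.0085], "spin": 0},
  {"grip": 0.9, "slide": [0.0217, 0, 0.0085], "spin": 0},
  {"grip": 0.9, "slide": [0.0217, 0, 0.0085], "spin": 0},
  {"grip": 0.9, "slide": [0.0217, 0, 0.0085], "spin": 0},
  {"grip": 0.9, "slide": [0.0217, 0, 0.0085], "spin": 0},
  {"grip": 0.9, "slide": [0.0217, 0, 0.0085], "spin": 0},
  {"grip": 0.9, "slide": [0.0217, 0, 0.0085], "spin": 0},
  {"grip": 0.9, "slide": [0.0217, 0, 0.0085], "spin": 0},
  {"grip": 0.9, "slide": [0.0217, 0, 0.0085], "spin": 0},
  {"grip": 0.9, "slide": [0.0217, 0, 0.0085], "spin": 0},
  {"grip": 0.9, "slide": [0.0217, 0, 0.0085], "spin": 0},
  {"grip": 0.9, "slide": [0.0217, 0, 0.0085], "spin": 0},
  {"grip": 0.9, "slide": [0.0217, 0, 0.0085], "spin": 0},
  {"grip": 0.9, "slide": [0.0217, 0, 0.0085], "spin": 0},
  {"grip": 0.9, "slide": [0, 0, 0], "spin": 0},
  {"grip": 0.9, "slide": [0, 0, 0], "spin": 0},
])

```text
time_s: 7.67
ee_pos: [0.4297, 0.377, 0.1195]
eef_rot: [-1.57, 0.0, 1.333]
force: [0.5, 0.5, -2.0]
grip_width: 0.0201
```

```bash
python3 - <<'E'
from h import *
cv2.imwrite('pics/w2.png',cams.camera('wrist'))
c=cams.calibration('wrist')
a=np.radians(-13.7);u=np.array([np.cos(a),np.sin(a)]);v=np.array([-u[1],u[0]]);C=np.array([.4795,.365])
for s,t in((1,1),(1,-1),(-1,-1),(-1,1)):print(s,t,proj(np.r_[C+s*.106*u+t*.066*v,.051],c).round(1),'rib/in')
print('rib',proj(np.r_[C+.06*v,.033],c),proj(np.r_[C-.06*v,.033],c))
go(431,377,20,76.3)
E
```

```text
1 1 [[405.5 425. ]] rib/in
1 -1 [[253.5 425.2]] rib/in
-1 -1 [[235.9 177.4]] rib/in
-1 1 [[424.1 177.4]] rib/in
rib [[401.80708215 304.60950307]] [[257.40955438 304.6603023 ]]
spin 0.04
t 7.7167 pos [430.  376.3 119.5] yaw 76.34 q6 -0.68 F [ 1.2 -0.2 -2. ] w 19.5
after spin slide mm xyz(tool): [ 0.9 99.5 -0.8]
```

View pics/w2.png

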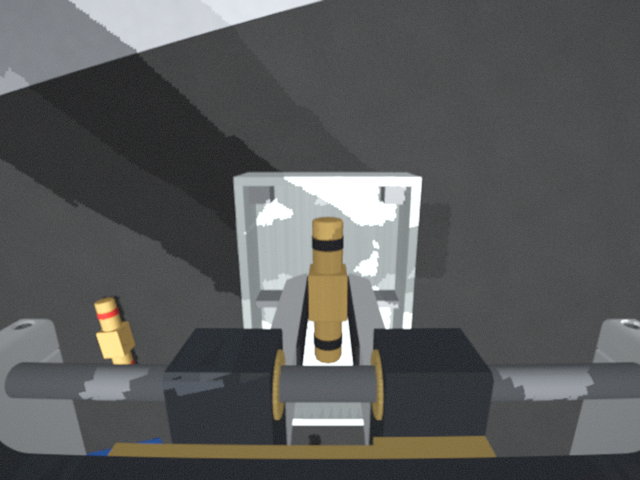

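The case shows its near rim corners at (235,173) and (421,174), about 3 px from prediction, so it sits roughly 2–3 mm nearer the base. The pin is level and centred in the fingers.

step_arm([
  {"grip": 0.9, "slide": [0, 0.02, 0.002], "spin": 0},
  {"grip": 0.9, "slide": [0, 0.02, 0], "spin": 0},
  {"grip": 0.9, "slide": [0, 0.02, 0], "spin": 0},
  {"grip": 0.9, "slide": [0, 0.02, 0], "spin": 0},
  {"grip": 0.9, "slide": [0, 0.01, 0], "spin": 0},
  {"grip": 0.9, "slide": [0, 0.007, 0], "spin": 0},
  {"grip": 0.9, "slide": [0, 0.0045, 0], "spin": 0},
  {"grip": 0.9, "slide": [0, 0.0035, 0], "spin": 0},
  {"grip": 0.9, "slide": [0, 0, 0], "spin": 0},
  {"grip": 0.9, "slide": [0, 0, 0], "spin": 0},
])

```text
time_s: 8.55
ee_pos: [0.4286, 0.3771, 0.0151]
eef_rot: [-1.571, -0.001, 1.332]
force: [-0.5, 0.9, -1.3]
grip_width: 0.0194
```

step_arm([
  {"grip": 0.15, "slide": [0, 0, 0], "spin": 0},
  {"grip": 0.15, "slide": [0, 0, 0], "spin": 0},
  {"grip": 0.15, "slide": [0, 0, 0], "spin": 0},
  {"grip": 0.15, "slide": [0, 0, 0], "spin": 0},
  {"grip": 0.15, "slide": [0, -0.02, 0], "spin": 0},
  {"grip": 0.15, "slide": [0, -0.025, 0], "spin": 0},
  {"grip": 0.15, "slide": [0, -0.03, 0], "spin": 0},
  {"grip": 0.15, "slide": [0, -0.03, 0], "spin": 0},
])

```text
time_s: 9.22
ee_pos: [0.428, 0.3768, 0.1206]
eef_rot: [-1.57, 0.001, 1.332]
force: [-0.8, 0.7, 0.3]
grip_width: 0.0396
```

```bash
python3 - <<'E'
from h import *
cv2.imwrite('pics/w3.png',cams.camera('wrist'))
go(477.3,163,120,83.3)
E
```

```text
spin -6.99
t 9.2667 pos [430.  378.4 127.1] yaw 76.31 q6 -0.67 F [1.1 0.1 7.1] w 40.3
after spin slide mm xyz(tool): [-208.4    7.1  -72.1]
```

View pics/w3.png

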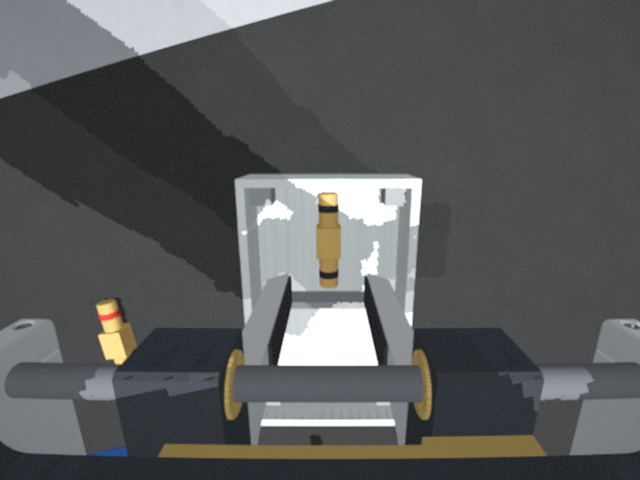

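The black pin lies level in the near bay at (328,240), clear of the rib at row 296. On to the red pin.

step_arm([
  {"grip": 0.0, "slide": [0, 0, 0], "spin": -7},
  {"grip": -0.2, "slide": [-0.0208, 0, -0.0072], "spin": 0},
  {"grip": -0.2, "slide": [-0.0208, 0, -0.0072], "spin": 0},
  {"grip": -0.2, "slide": [-0.0208, 0, -0.0072], "spin": 0},
  {"grip": -0.2, "slide": [-0.0208, 0, -0.0072], "spin": 0},
  {"grip": -0.2, "slide": [-0.0208, 0, -0.0072], "spin": 0},
  {"grip": -0.2, "slide": [-0.0208, 0, -0.0072], "spin": 0},
  {"grip": -0.2, "slide": [-0.0208, 0, -0.0072], "spin": 0},
  {"grip": -0.2, "slide": [-0.0208, 0, -0.0072], "spin": 0},
  {"grip": -0.2, "slide": [-0.0208, 0, -0.0072], "spin": 0},
  {"grip": -0.2, "slide": [-0.0208, 0, -0.0072], "spin": 0},
  {"grip": -0.2, "slide": [0, 0, 0], "spin": 0},
  {"grip": -0.2, "slide": [0, 0, 0], "spin": 0},
])

```text
time_s: 10.35
ee_pos: [0.4757, 0.1615, 0.1195]
eef_rot: [-1.571, -0.0, 1.452]
force: [-0.2, 0.6, 0.1]
grip_width: 0.0568
```

```bash
python3 - <<'E'
from h import *
cv2.imwrite('pics/w4.png',cams.camera('wrist'))
print(proj([[.4773,.163,.013]],cams.calibration('wrist')))
go(477.3,163,8,83.3)
E
```

```text
[[329.75509539 241.25955711]]
spin -0.04
t 10.4 pos [475.6 162.2 119.5] yaw 83.26 q6 -1.2 F [-0.3  0.7 -0.3] w 56.5
after spin slide mm xyz(tool): [  1.  111.5  -1.6]
```

View pics/w4.png

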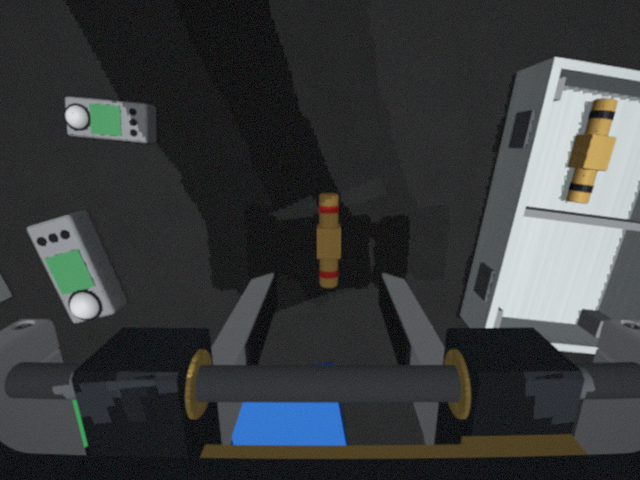

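The red pin is at (328.5,241), as predicted and aligned with the fingers. I go down and grip.

step_arm([
  {"grip": -0.2, "slide": [0, 0.025, -0.001], "spin": 0},
  {"grip": -0.2, "slide": [0, 0.025, 0], "spin": 0},
  {"grip": -0.2, "slide": [0, 0.025, 0], "spin": 0},
  {"grip": -0.2, "slide": [0, 0.018, 0], "spin": 0},
  {"grip": -0.2, "slide": [0, 0.01, 0], "spin": 0},
  {"grip": -0.2, "slide": [0, 0.0085, 0], "spin": 0},
  {"grip": 0.9, "slide": [0, 0, 0], "spin": 0},
  {"grip": 0.9, "slide": [0, 0, 0], "spin": 0},
  {"grip": 0.9, "slide": [0, 0, 0], "spin": 0},
  {"grip": 0.9, "slide": [0, 0, 0], "spin": 0},
  {"grip": 0.9, "slide": [0, 0, 0], "spin": 0},
  {"grip": 0.9, "slide": [0, 0, 0], "spin": 0},
  {"grip": 0.9, "slide": [0, 0, 0], "spin": 0},
  {"grip": 0.9, "slide": [0, -0.01, 0], "spin": 0},
  {"grip": 0.9, "slide": [0, -0.025, 0], "spin": 0},
  {"grip": 0.9, "slide": [0, -0.025, 0], "spin": 0},
  {"grip": 0.9, "slide": [0, -0.025, 0], "spin": 0},
  {"grip": 0.9, "slide": [0, -0.027, 0], "spin": 0},
  {"grip": 0.9, "slide": [0, 0, 0], "spin": 7},
])

```text
time_s: 11.98
ee_pos: [0.4784, 0.1624, 0.1254]
eef_rot: [-1.577, -0.003, 1.334]
force: [0.5, -0.6, -1.1]
grip_width: 0.0198
```

```bash
python3 - <<'E'
from h import *
go(525.4,352.6,120,76.3)
E
```

```text
spin 0.14
t 11.9833 pos [478.4 162.4 125.4] yaw 76.44 q6 -1.08 F [ 0.5 -0.6 -1.1] w 19.8
after spin slide mm xyz(tool): [196.    5.4  -0.6]
```

step_arm([
  {"grip": 0.9, "slide": [0.0196, 0, 0], "spin": 0},
  {"grip": 0.9, "slide": [0.0196, 0, 0], "spin": 0},
  {"grip": 0.9, "slide": [0.0196, 0, 0], "spin": 0},
  {"grip": 0.9, "slide": [0.0196, 0, 0], "spin": 0},
  {"grip": 0.9, "slide": [0.0196, 0, 0], "spin": 0},
  {"grip": 0.9, "slide": [0.0196, 0, 0], "spin": 0},
  {"grip": 0.9, "slide": [0.0196, 0, 0], "spin": 0},
  {"grip": 0.9, "slide": [0.0196, 0, 0], "spin": 0},
  {"grip": 0.9, "slide": [0.0196, 0, 0], "spin": 0},
  {"grip": 0.9, "slide": [0.0196, 0, 0], "spin": 0},
  {"grip": 0.9, "slide": [0, 0, 0], "spin": 0},
  {"grip": 0.9, "slide": [0, 0, 0], "spin": 0},
])

```text
time_s: 12.98
ee_pos: [0.5226, 0.3527, 0.12]
eef_rot: [-1.57, 0.0, 1.333]
force: [-0.1, -0.0, -2.1]
grip_width: 0.0201
```

```bash
python3 - <<'E'
from h import *
cv2.imwrite('pics/w5.png',cams.camera('wrist'))
go(525.4,352.6,14,76.3)
E
```

```text
spin 0.02
t 13.0333 pos [522.6 352.  120. ] yaw 76.32 q6 -0.8 F [ 0.8  0.2 -1.2] w 19.8
after spin slide mm xyz(tool): [  1.2 106.   -2.5]
```

View pics/w5.png

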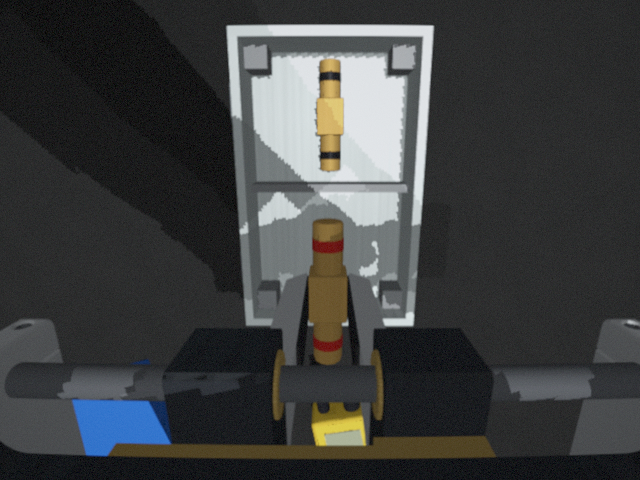

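The wrist view shows the whole case, with rim corners at (227,27), (433,27), (413,326) and (247,325). I use them to refine the case pose.

```bash
python3 - <<'E'
from h import *
c=cams.calibration('wrist')
P=cast([[227,26.5],[433.5,26.5],[413.5,326.5],[246.5,326]],c,.051)[:,:2]*1000
print(P.round(1),P.mean(0)); 
for i,j in((3,0),(2,1),(0,1),(3,2)):
    d=P[i]-P[j];print(np.linalg.norm(d),np.degrees(np.arctan2(d[1],d[0])))
R=cast([[256,187],[407,187]],c,.033);print('rib',R.mean(0)*1000)
im=cv2.imread('pics/w5.png');cv2.imwrite('pics/w5c.png',cv2.resize(im[10:340,210:450],None,fx=1.8,fy=1.8))
E
```

```text
[[360.8 324.4]
 [392.  452.5]
 [598.2 402.6]
 [566.4 274.4]] [479.33688382 363.48581952]
211.57622744224537 -13.69410712202017
212.15153954901592 -13.609658859111336
131.84155779936333 -103.68711283351517
132.15542910762255 -103.93645592584022
rib [478.10479088 364.99120928  33.        ]
```

View pics/w5c.png

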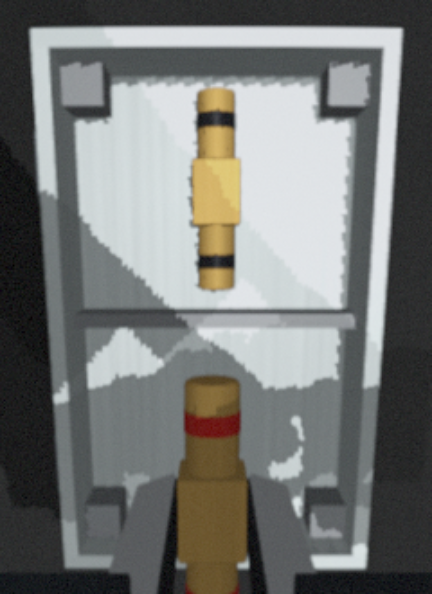

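The sizes come out exact (212x132). Case centre is (479,363.8) at -13.7°, so the far bay centre is (527.6,352).

step_arm([
  {"grip": 0.9, "slide": [0.001, 0.02, -0.005], "spin": 0},
  {"grip": 0.9, "slide": [0, 0.02, 0], "spin": 0},
  {"grip": 0.9, "slide": [0, 0.02, 0], "spin": 0},
  {"grip": 0.9, "slide": [0, 0.02, 0], "spin": 0},
  {"grip": 0.9, "slide": [0, 0.01, 0], "spin": 0},
  {"grip": 0.9, "slide": [0, 0.007, 0], "spin": 0},
  {"grip": 0.9, "slide": [0, 0.005, 0], "spin": 0},
  {"grip": 0.9, "slide": [0, 0.003, 0], "spin": 0},
  {"grip": 0.9, "slide": [0, 0, 0], "spin": 0},
  {"grip": 0.9, "slide": [0, 0, 0], "spin": 0},
  {"grip": 0.15, "slide": [0, 0, 0], "spin": 0},
  {"grip": 0.15, "slide": [0, 0, 0], "spin": 0},
  {"grip": 0.15, "slide": [0, 0, 0], "spin": 0},
  {"grip": 0.15, "slide": [0, 0, 0], "spin": 0},
  {"grip": 0.15, "slide": [0, -0.02, 0], "spin": 0},
  {"grip": 0.15, "slide": [0, -0.025, 0], "spin": 0},
  {"grip": 0.15, "slide": [0, -0.03, 0], "spin": 0},
  {"grip": 0.15, "slide": [0, -0.035, 0], "spin": 0},
  {"grip": 0.15, "slide": [0, -0.025, 0], "spin": 0},
])

```text
time_s: 14.62
ee_pos: [0.5284, 0.3523, 0.1532]
eef_rot: [-1.573, -0.002, 1.332]
force: [0.1, 0.9, 0.0]
grip_width: 0.0398
```

```bash
python3 - <<'E'
from h import *
cv2.imwrite('pics/w6.png',cams.camera('wrist'))
go(509,-348,145,-5.8)
E
```

```text
spin 82.1
t 14.6667 pos [529.8 353.2 158. ] yaw 76.3 q6 -0.8 F [-0.6  0.4  5.1] w 40.3
after spin slide mm xyz(tool): [  50.2   13.  -699.7]
```

View pics/w6.png

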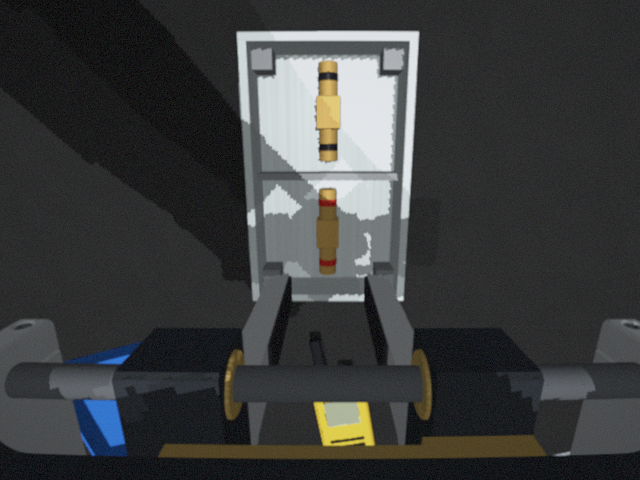

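Both pins lie flat, black at (328,110) and red at (328,230), one per bay. Next is the divider.

step_arm([
  {"grip": 0.15, "slide": [0, 0, 0], "spin": 6.85},
  {"grip": 0.15, "slide": [0, 0, 0], "spin": 6.85},
  {"grip": 0.15, "slide": [0, 0, 0], "spin": 6.85},
  {"grip": 0.15, "slide": [0, 0, 0], "spin": 6.85},
  {"grip": 0.15, "slide": [0, 0, 0], "spin": 6.85},
  {"grip": 0.15, "slide": [0, 0, 0], "spin": 6.85},
  {"grip": 0.15, "slide": [0, 0, 0], "spin": 6.85},
  {"grip": 0.15, "slide": [0, 0, 0], "spin": 6.85},
  {"grip": 0.15, "slide": [0, 0, 0], "spin": 6.85},
  {"grip": 0.15, "slide": [0, 0, 0], "spin": 6.85},
  {"grip": 0.15, "slide": [0, 0, 0], "spin": 6.85},
  {"grip": 0.15, "slide": [0, 0, 0], "spin": 6.85},
])

```text
time_s: 15.67
ee_pos: [0.528, 0.3521, 0.1498]
eef_rot: [-1.571, 0.0, -0.109]
force: [0.3, -0.3, 0.5]
grip_width: 0.0401
```

step_arm([
  {"grip": 0.15, "slide": [0.0025, 0, -0.035], "spin": 0},
  {"grip": 0.15, "slide": [0.0025, 0, -0.035], "spin": 0},
  {"grip": 0.15, "slide": [0.0025, 0, -0.035], "spin": 0},
  {"grip": 0.15, "slide": [0.0025, 0, -0.035], "spin": 0},
  {"grip": 0.15, "slide": [0.0025, 0, -0.035], "spin": 0},
  {"grip": 0.15, "slide": [0.0025, 0, -0.035], "spin": 0},
  {"grip": 0.15, "slide": [0.0025, 0, -0.035], "spin": 0},
  {"grip": 0.15, "slide": [0.0025, 0, -0.035], "spin": 0},
  {"grip": 0.15, "slide": [0.0025, 0, -0.035], "spin": 0},
  {"grip": 0.15, "slide": [0.0025, 0, -0.035], "spin": 0},
  {"grip": 0.15, "slide": [0.0025, 0, -0.035], "spin": 0},
  {"grip": 0.15, "slide": [0.0025, 0, -0.035], "spin": 0},
  {"grip": 0.15, "slide": [0.0025, 0, -0.035], "spin": 0},
  {"grip": 0.15, "slide": [0.0025, 0, -0.035], "spin": 0},
  {"grip": 0.15, "slide": [0.0025, 0, -0.035], "spin": 0},
  {"grip": 0.15, "slide": [0.0025, 0, -0.035], "spin": 0},
  {"grip": 0.15, "slide": [0.0025, 0, -0.035], "spin": 0},
  {"grip": 0.15, "slide": [0.0025, 0, -0.035], "spin": 0},
  {"grip": 0.15, "slide": [0.0025, 0, -0.035], "spin": 0},
  {"grip": 0.15, "slide": [0.0025, 0, -0.035], "spin": 0},
])

```text
time_s: 17.33
ee_pos: [0.5054, -0.3511, 0.1499]
eef_rot: [-1.571, -0.0, -0.103]
force: [0.6, -0.1, 0.5]
grip_width: 0.04
```

step_arm([
  {"grip": 0.15, "slide": [0, 0, 0], "spin": 0},
  {"grip": 0.15, "slide": [0, 0, 0], "spin": 0},
])

```text
time_s: 17.5
ee_pos: [0.5052, -0.3506, 0.1493]
eef_rot: [-1.57, 0.001, -0.105]
force: [-0.5, 1.0, -0.8]
grip_width: 0.0399
```

```bash
python3 - <<'E'
from h import *
im=cams.camera('wrist');cv2.imwrite('pics/w7.png',im)
c=cams.calibration('wrist')
print(proj([[.509,-.348,.037]],c))
go(509,-348,12,-5.8)
hsv=cv2.cvtColor(im,cv2.COLOR_BGR2HSV);H,S,V=cv2.split(hsv)
k=big((H>3)&(H<28)&(S>130)&(V>60));p=cv2.approxPolyDP(cv2.convexHull(k),8,True).reshape(-1,2);print(p.tolist());print((cast(p,c,.007)*1000).round(1).tolist())
E
```

```text
[[331.27928881 234.91260906]]
spin -0.15
t 17.55 pos [ 505.6 -349.4  149.5] yaw -5.95 q6 -0.56 F [-0.   0.4 -0.3] w 40.1
after spin slide mm xyz(tool): [  3.3 137.5   1.7]
[[437, 173], [427, 284], [238, 283], [230, 173]]
[[610.1, -307.8, 7.0], [597.7, -415.3, 7.0], [411.9, -394.7, 7.0], [422.9, -288.2, 7.0]]
```

View pics/w7.png

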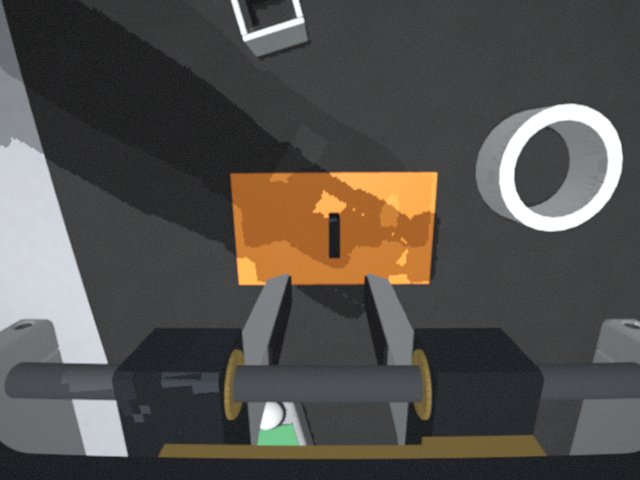

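The divider's corners put its centre at (510.7,-351.5) and its yaw at -6.1°. The tab is at (335,235), between the fingers.

step_arm([
  {"grip": 0.15, "slide": [0.005, 0.025, -0.001], "spin": 0},
  {"grip": 0.15, "slide": [0, 0.025, 0], "spin": 0},
  {"grip": 0.15, "slide": [0, 0.025, 0], "spin": 0},
  {"grip": 0.15, "slide": [0, 0.025, 0], "spin": 0},
  {"grip": 0.15, "slide": [0, 0.018, 0], "spin": 0},
  {"grip": 0.15, "slide": [0, 0.011, 0], "spin": 0},
  {"grip": 0.15, "slide": [0, 0.007, 0], "spin": 0},
  {"grip": 0.15, "slide": [0, 0, 0], "spin": 0},
  {"grip": 0.95, "slide": [0, 0, 0], "spin": 0},
  {"grip": 0.95, "slide": [0, 0, 0], "spin": 0},
  {"grip": 0.95, "slide": [0, 0, 0], "spin": 0},
  {"grip": 0.95, "slide": [0, 0, 0], "spin": 0},
  {"grip": 0.95, "slide": [0, 0, 0], "spin": 0},
  {"grip": 0.95, "slide": [0, 0, 0], "spin": 0},
  {"grip": 0.95, "slide": [0, 0, 0], "spin": 0},
  {"grip": 0.95, "slide": [0, 0, 0], "spin": 0},
], force=30)

```text
time_s: 18.88
ee_pos: [0.5109, -0.351, 0.0145]
eef_rot: [-1.571, -0.001, -0.103]
force: [-1.4, 1.7, 5.6]
grip_width: 0.0097
```

step_arm([
  {"grip": 0.95, "slide": [0, -0.01, 0], "spin": 0},
  {"grip": 0.95, "slide": [0, -0.02, 0], "spin": 0},
  {"grip": 0.95, "slide": [0, -0.025, 0], "spin": 0},
  {"grip": 0.95, "slide": [0, -0.025, 0], "spin": 0},
  {"grip": 0.95, "slide": [0, -0.025, 0], "spin": 0},
  {"grip": 0.95, "slide": [0, -0.025, 0], "spin": 0},
  {"grip": 0.95, "slide": [0, -0.02, 0], "spin": 0},
  {"grip": 0.95, "slide": [0, 0, 0], "spin": 3.8},
  {"grip": 0.95, "slide": [0, 0, 0], "spin": 3.8},
  {"grip": 0.95, "slide": [0, 0, 0], "spin": 0},
])

```text
time_s: 19.72
ee_pos: [0.5106, -0.3508, 0.1646]
eef_rot: [-1.571, -0.0, -0.239]
force: [0.1, -0.5, -1.6]
grip_width: 0.0102
```

```bash
python3 - <<'E'
from h import *
cv2.imwrite('pics/w8.png',cams.camera('wrist'))
go(479,363.8,160)
E
```

```text
t 19.7667 pos [ 510.5 -350.8  164.2] yaw -13.45 q6 -0.43 F [ 0.5  1.6 -0.4] w 9.4
after spin slide mm xyz(tool): [-196.9    4.2  687.6]
```

View pics/w8.png

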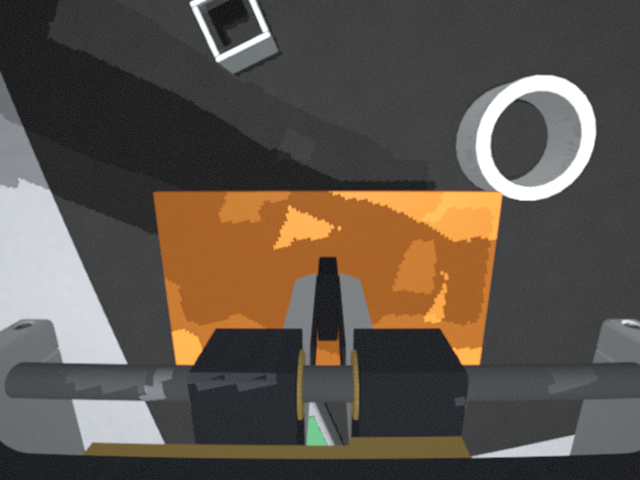

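The plate hangs level and centred on the fingers (edges at columns 154 and 502, finger centre 328). I carry it over to the case.

step_arm([
  {"grip": 0.95, "slide": [-0.0082, 0, 0.0286], "spin": 0},
  {"grip": 0.95, "slide": [-0.0082, 0, 0.0286], "spin": 0},
  {"grip": 0.95, "slide": [-0.0082, 0, 0.0286], "spin": 0},
  {"grip": 0.95, "slide": [-0.0082, 0, 0.0286], "spin": 0},
  {"grip": 0.95, "slide": [-0.0082, 0, 0.0286], "spin": 0},
  {"grip": 0.95, "slide": [-0.0082, 0, 0.0286], "spin": 0},
  {"grip": 0.95, "slide": [-0.0082, 0, 0.0286], "spin": 0},
  {"grip": 0.95, "slide": [-0.0082, 0, 0.0286], "spin": 0},
  {"grip": 0.95, "slide": [-0.0082, 0, 0.0286], "spin": 0},
  {"grip": 0.95, "slide": [-0.0082, 0, 0.0286], "spin": 0},
  {"grip": 0.95, "slide": [-0.0082, 0, 0.0286], "spin": 0},
  {"grip": 0.95, "slide": [-0.0082, 0, 0.0286], "spin": 0},
  {"grip": 0.95, "slide": [-0.0082, 0, 0.0286], "spin": 0},
  {"grip": 0.95, "slide": [-0.0082, 0, 0.0286], "spin": 0},
  {"grip": 0.95, "slide": [-0.0082, 0, 0.0286], "spin": 0},
  {"grip": 0.95, "slide": [-0.0082, 0, 0.0286], "spin": 0},
  {"grip": 0.95, "slide": [-0.0082, 0, 0.0286], "spin": 0},
  {"grip": 0.95, "slide": [-0.0082, 0, 0.0286], "spin": 0},
  {"grip": 0.95, "slide": [-0.0082, 0, 0.0286], "spin": 0},
  {"grip": 0.95, "slide": [-0.0082, 0, 0.0286], "spin": 0},
])

```text
time_s: 21.43
ee_pos: [0.4843, 0.2451, 0.164]
eef_rot: [-1.571, 0.0, -0.233]
force: [-0.2, 0.6, -0.6]
grip_width: 0.0096
```

step_arm([
  {"grip": 0.95, "slide": [-0.0082, 0, 0.0286], "spin": 0},
  {"grip": 0.95, "slide": [-0.0082, 0, 0.0286], "spin": 0},
  {"grip": 0.95, "slide": [-0.0082, 0, 0.0286], "spin": 0},
  {"grip": 0.95, "slide": [-0.0082, 0, 0.0286], "spin": 0},
  {"grip": 0.95, "slide": [0, 0, 0], "spin": 0},
  {"grip": 0.95, "slide": [0, 0, 0], "spin": 0},
  {"grip": 0.95, "slide": [0, 0, 0], "spin": 0},
])

```text
time_s: 22.02
ee_pos: [0.4794, 0.362, 0.1637]
eef_rot: [-1.572, 0.0, -0.234]
force: [-0.3, -0.2, -0.8]
grip_width: 0.01
```

```bash
python3 - <<'E'
from h import *
c=cams.calibration('wrist')
im=cams.camera('wrist');cv2.imwrite('pics/w9.png',im)
cv2.imwrite('pics/s9.png',cams.camera('scene'))
go(479,363.8,105,-13.7)
o=get_obs()
hsv=cv2.cvtColor(im,cv2.COLOR_BGR2HSV);H,S,V=cv2.split(hsv)
k=big((H>3)&(H<28)&(S>130)&(V>50));p=cv2.approxPolyDP(cv2.convexHull(k),8,True).reshape(-1,2);print(p.tolist())
P=cast(p,c,o['ee_pos'][2]-.0075)[:,:2]-o['ee_pos'][:2];w=o['eef_rot'][2]
print((np.c_[P@[np.cos(w),np.sin(w)],P@[-np.sin(w),np.cos(w)]]*1000).round(1).tolist())
E
```

```text
spin 0.19
t 22.1167 pos [479.8 361.6 164. ] yaw -13.51 q6 0.82 F [ 0.9 -0.8 -0.7] w 9.9
after spin slide mm xyz(tool): [-1.3 59.   2. ]
[[502, 192], [478, 365], [175, 363], [153, 192]]
[[93.2, 52.6], [92.7, -54.0], [-94.2, -52.9], [-93.8, 52.3]]
```

View pics/w9.png

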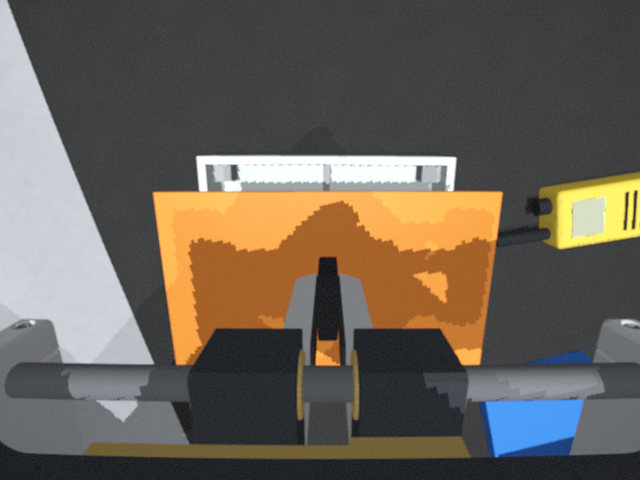

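View pics/s9.png

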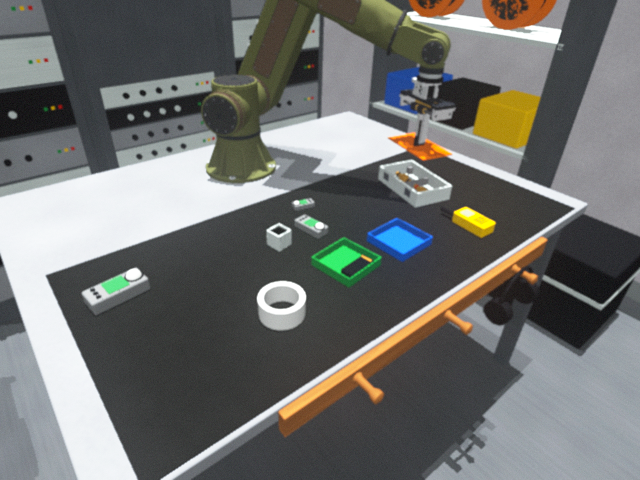

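The plate centre is within 1 mm of the fingers' centre line. I make a small shift and lower it to just above the rim.

step_arm([
  {"grip": 0.95, "slide": [-0.0008, 0.02, 0.0025], "spin": 0.2},
  {"grip": 0.95, "slide": [0, 0.025, 0], "spin": 0},
  {"grip": 0.95, "slide": [0, 0.025, 0], "spin": 0},
  {"grip": 0.95, "slide": [0, 0.018, 0], "spin": 0},
  {"grip": 0.95, "slide": [0, 0, 0], "spin": 0},
  {"grip": 0.95, "slide": [0, 0, 0], "spin": 0},
  {"grip": 0.95, "slide": [0, 0, 0], "spin": 0},
])

```text
time_s: 22.7
ee_pos: [0.4802, 0.3651, 0.0776]
eef_rot: [-1.569, -0.001, -0.24]
force: [0.4, -0.1, -0.3]
grip_width: 0.0099
```

```bash
python3 - <<'E'
from h import *
c=cams.calibration('wrist')
im=cams.camera('wrist');cv2.imwrite('pics/w10.png',im)
cv2.imwrite('pics/t10.png',cv2.resize(cams.camera('top')[205:355,40:200],None,fx=3.6,fy=3.6,interpolation=cv2.INTER_CUBIC))
go(479,363.8,45,-13.7)
o=get_obs();a=np.radians(-13.7);u=np.array([np.cos(a),np.sin(a)]);v=np.array([-u[1],u[0]])
for s,t in((1,1),(-1,1)):print(proj(np.r_[.479+s*.106*u[0]+t*.066*v[0],.3638+s*.106*u[1]+t*.066*v[1],.051],c))
E
```

```text
spin -0.02
t 22.8 pos [480.1 365.3  77.7] yaw -13.72 q6 0.83 F [-0.5 -0.4 -0.8] w 9.8
after spin slide mm xyz(tool): [-0.7 32.7 -1.8]
[[507.68617795 166.42460931]]
[[143.38920362 166.87666166]]
```

View pics/w10.png

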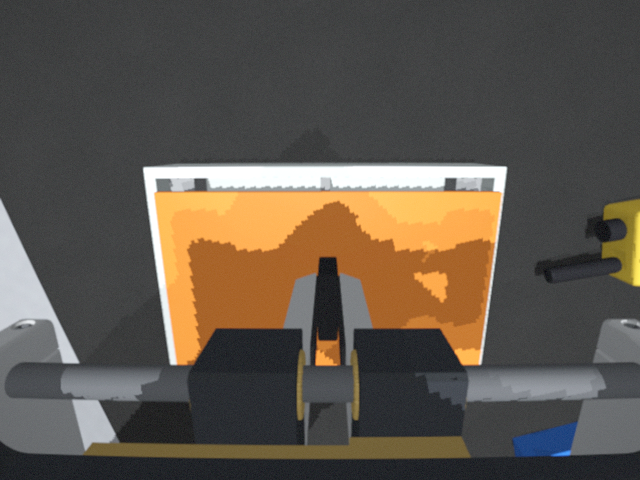

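View pics/t10.png

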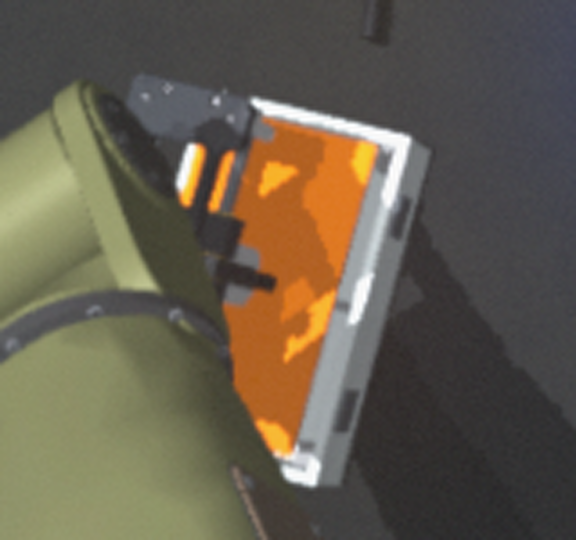

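The case corners at (144,166) and (507,166) match prediction, and the plate sits evenly between the walls. I lower it in.

step_arm([
  {"grip": 0.95, "slide": [0, 0.008, -0.001], "spin": 0},
  {"grip": 0.95, "slide": [0, 0.008, 0], "spin": 0},
  {"grip": 0.95, "slide": [0, 0.008, 0], "spin": 0},
  {"grip": 0.95, "slide": [0, 0.004, 0], "spin": 0},
  {"grip": 0.95, "slide": [0, 0.002, 0], "spin": 0},
  {"grip": 0.95, "slide": [0, 0.001, 0], "spin": 0},
  {"grip": 0.95, "slide": [0, 0, 0], "spin": 0},
  {"grip": 0.95, "slide": [0, 0, 0], "spin": 0},
])

```text
time_s: 23.47
ee_pos: [0.4793, 0.3643, 0.0452]
eef_rot: [-1.57, -0.0, -0.239]
force: [0.3, -0.5, -0.1]
grip_width: 0.0096
```

step_arm([
  {"grip": 0.95, "slide": [0, 0.001, 0], "spin": 0},
  {"grip": 0.95, "slide": [0, 0.001, 0], "spin": 0},
  {"grip": 0.95, "slide": [0, 0, 0], "spin": 0},
])

```text
time_s: 23.72
ee_pos: [0.4794, 0.3644, 0.0444]
eef_rot: [-1.57, -0.001, -0.239]
force: [-5.5, -3.7, 12.0]
grip_width: 0.0099
```

step_arm([
  {"grip": 0.3, "slide": [0, 0, 0], "spin": 0},
  {"grip": 0.3, "slide": [0, 0, 0], "spin": 0},
  {"grip": 0.3, "slide": [0, 0, 0], "spin": 0},
  {"grip": 0.3, "slide": [0, 0, 0], "spin": 0},
  {"grip": 0.3, "slide": [0, -0.015, 0], "spin": 0},
  {"grip": 0.3, "slide": [0, -0.025, 0], "spin": 0},
  {"grip": 0.3, "slide": [0, -0.03, 0], "spin": 0},
  {"grip": 0.3, "slide": [0, -0.03, 0], "spin": 0},
  {"grip": 0.3, "slide": [0, -0.015, 0], "spin": 0},
  {"grip": 0.3, "slide": [0, 0, 0], "spin": 0},
])

```text
time_s: 24.55
ee_pos: [0.4803, 0.365, 0.1618]
eef_rot: [-1.566, -0.004, -0.239]
force: [0.1, -0.9, -0.1]
grip_width: 0.0324
```

```bash
python3 - <<'E'
from h import *
c=cams.calibration('wrist')
im=cams.camera('wrist');cv2.imwrite('pics/w11.png',im)
hsv=cv2.cvtColor(im,cv2.COLOR_BGR2HSV);H,S,V=cv2.split(hsv)
k=big((H>3)&(H<28)&(S>130)&(V>50));p=cv2.approxPolyDP(cv2.convexHull(k),6,True).reshape(-1,2);print(p.tolist())
print((cast(p,c,.037)*1000).round(1).tolist())
go(475.7,-56.4,120,-81.7)
E
```

```text
[[433, 177], [424, 291], [227, 290], [219, 177]]
[[581.5, 392.3, 37.0], [556.1, 289.5, 37.0], [376.6, 334.8, 37.0], [402.3, 436.2, 37.0]]
spin 68.0
t 24.6 pos [479.6 364.5 159.3] yaw -13.7 q6 0.83 F [-0.  -0.2 -0.8] w 33.1
after spin slide mm xyz(tool): [415.9  39.3 -64.7]
```

View pics/w11.png

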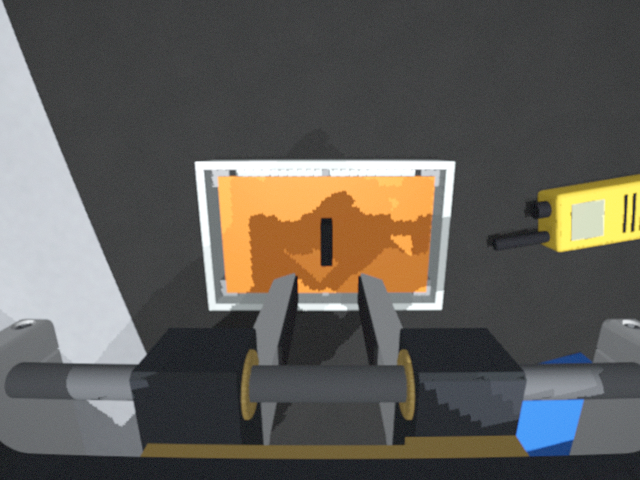

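The divider lies level and square at about (479,363), with even gaps all round. Next is the meter, the middle-sized one.

step_arm([
  {"grip": 0.0, "slide": [0, 0, 0], "spin": 6.8},
  {"grip": 0.0, "slide": [0, 0, 0], "spin": 6.8},
  {"grip": 0.0, "slide": [0, 0, 0], "spin": 6.8},
  {"grip": 0.0, "slide": [0, 0, 0], "spin": 6.8},
  {"grip": 0.0, "slide": [0, 0, 0], "spin": 6.8},
  {"grip": 0.0, "slide": [0, 0, 0], "spin": 6.8},
  {"grip": 0.0, "slide": [0, 0, 0], "spin": 6.8},
  {"grip": 0.0, "slide": [0, 0, 0], "spin": 6.8},
  {"grip": 0.0, "slide": [0, 0, 0], "spin": 6.8},
  {"grip": 0.0, "slide": [0, 0, 0], "spin": 6.8},
])

```text
time_s: 25.43
ee_pos: [0.4786, 0.3638, 0.1559]
eef_rot: [-1.573, -0.001, -1.432]
force: [0.6, 0.2, 0.3]
grip_width: 0.047
```

step_arm([
  {"grip": -0.5, "slide": [0.0297, 0, -0.0046], "spin": 0},
  {"grip": -0.5, "slide": [0.0297, 0, -0.0046], "spin": 0},
  {"grip": -0.5, "slide": [0.0297, 0, -0.0046], "spin": 0},
  {"grip": -0.5, "slide": [0.0297, 0, -0.0046], "spin": 0},
  {"grip": -0.5, "slide": [0.0297, 0, -0.0046], "spin": 0},
  {"grip": -0.5, "slide": [0.0297, 0, -0.0046], "spin": 0},
  {"grip": -0.5, "slide": [0.0297, 0, -0.0046], "spin": 0},
  {"grip": -0.5, "slide": [0.0297, 0, -0.0046], "spin": 0},
  {"grip": -0.5, "slide": [0.0297, 0, -0.0046], "spin": 0},
  {"grip": -0.5, "slide": [0.0297, 0, -0.0046], "spin": 0},
  {"grip": -0.5, "slide": [0.0297, 0, -0.0046], "spin": 0},
  {"grip": -0.5, "slide": [0.0297, 0, -0.0046], "spin": 0},
  {"grip": -0.5, "slide": [0.0297, 0, -0.0046], "spin": 0},
  {"grip": -0.5, "slide": [0.0297, 0, -0.0046], "spin": 0},
  {"grip": -0.5, "slide": [0, 0, 0], "spin": 0},
  {"grip": -0.5, "slide": [0, 0, 0], "spin": 0},
])

```text
time_s: 26.77
ee_pos: [0.4748, -0.0574, 0.1565]
eef_rot: [-1.573, 0.001, -1.428]
force: [0.3, 0.2, -0.5]
grip_width: 0.0705
```

```bash
python3 - <<'E'
from h import *
c=cams.calibration('wrist')
im=cams.camera('wrist');cv2.imwrite('pics/w12.png',im)
go(475.7,-56.4,10,-81.7)
P=np.array([475.7,-56.4])/1000;a=np.radians(8.3);u=np.array([np.cos(a),np.sin(a)]);v=np.array([-u[1],u[0]])
for s,t in((1,1),(1,-1),(-1,-1),(-1,1)):print(proj(np.r_[P+s*.046*u+t*.021*v,.027],c).round(1))
E
```

```text
spin -0.06
t 26.8167 pos [474.9 -56.5 156.8] yaw -81.76 q6 1.23 F [ 0.1  0.3 -0.1] w 70.4
after spin slide mm xyz(tool): [  0.  146.8   0.8]
[[301.5 180.5]]
[[349.5 180.4]]
[[348.2 278.8]]
[[303.7 278.9]]
```

View pics/w12.png

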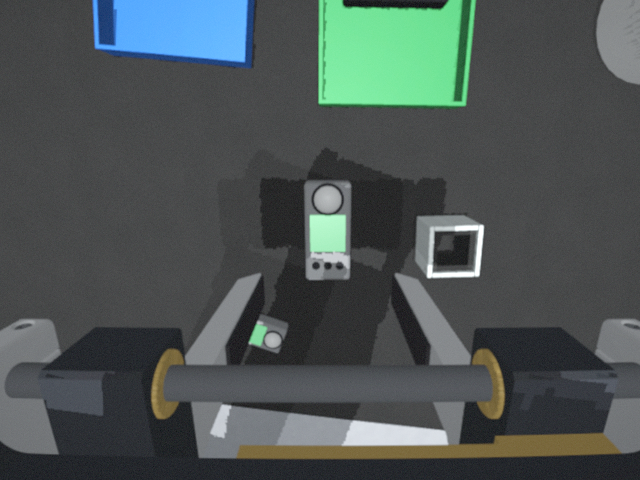

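The meter occupies (304–351, 180–279) as predicted, with the dome end at the top. I grip it across its width.

step_arm([
  {"grip": -0.5, "slide": [0.001, 0.025, 0], "spin": 0},
  {"grip": -0.5, "slide": [0, 0.025, 0], "spin": 0},
  {"grip": -0.5, "slide": [0, 0.025, 0], "spin": 0},
  {"grip": -0.5, "slide": [0, 0.025, 0], "spin": 0},
  {"grip": -0.5, "slide": [0, 0.022, 0], "spin": 0},
  {"grip": -0.5, "slide": [0, 0.015, 0], "spin": 0},
  {"grip": -0.5, "slide": [0, 0.008, 0], "spin": 0},
  {"grip": -0.5, "slide": [0, 0, 0], "spin": 0},
  {"grip": 0.5, "slide": [0, 0, 0], "spin": 0},
  {"grip": 0.5, "slide": [0, 0, 0], "spin": 0},
  {"grip": 0.5, "slide": [0, 0, 0], "spin": 0},
  {"grip": 0.5, "slide": [0, 0, 0], "spin": 0},
  {"grip": 0.5, "slide": [0, 0, 0], "spin": 0},
  {"grip": 0.5, "slide": [0, 0, 0], "spin": 0},
  {"grip": 0.5, "slide": [0, 0, 0], "spin": 0},
  {"grip": 0.5, "slide": [0, 0, 0], "spin": 0},
], force=25)

```text
time_s: 28.15
ee_pos: [0.4759, -0.0576, 0.0135]
eef_rot: [-1.57, -0.0, -1.426]
force: [-1.0, 1.0, 6.8]
grip_width: 0.0422
```

step_arm([
  {"grip": 0.5, "slide": [0, -0.01, 0], "spin": 0},
  {"grip": 0.5, "slide": [0, -0.02, 0], "spin": 0},
  {"grip": 0.5, "slide": [0, -0.025, 0], "spin": 0},
  {"grip": 0.5, "slide": [0, -0.025, 0], "spin": 0},
  {"grip": 0.5, "slide": [0, -0.025, 0], "spin": 0},
  {"grip": 0.5, "slide": [0, -0.025, 0], "spin": 0},
  {"grip": 0.5, "slide": [0, -0.02, 0], "spin": 0},
  {"grip": 0.5, "slide": [0, 0, 0], "spin": -6.8},
  {"grip": 0.5, "slide": [0, 0, 0], "spin": -6.8},
  {"grip": 0.5, "slide": [0, 0, 0], "spin": -6.8},
  {"grip": 0.5, "slide": [0, 0, 0], "spin": -6.8},
  {"grip": 0.5, "slide": [0, 0, 0], "spin": -6.8},
  {"grip": 0.5, "slide": [0, 0, 0], "spin": -6.8},
  {"grip": 0.5, "slide": [0, 0, 0], "spin": -6.8},
  {"grip": 0.5, "slide": [0, 0, 0], "spin": -6.8},
  {"grip": 0.5, "slide": [0, 0, 0], "spin": -6.8},
  {"grip": 0.5, "slide": [0, 0, 0], "spin": -6.8},
  {"grip": 0.5, "slide": [0, 0, 0], "spin": 0},
])

```text
time_s: 29.65
ee_pos: [0.4754, -0.0575, 0.1634]
eef_rot: [-1.571, -0.0, -0.233]
force: [-0.6, 0.5, -0.6]
grip_width: 0.0414
```

```bash
python3 - <<'E'
from h import *
cv2.imwrite('pics/w13.png',cams.camera('wrist'))
for s in(52,-52):
  a=np.radians(-13.7);go(479+s*np.cos(a),363.5+s*np.sin(a),150,-13.7)
E
```

```text
spin -0.11
t 29.7 pos [475.4 -57.5 163.4] yaw -13.81 q6 0.04 F [-0.2 -0.4 -0.4] w 41.7
after spin slide mm xyz(tool): [-44.2  13.4 409.9]
spin -0.11
t 29.7 pos [475.4 -57.5 163.4] yaw -13.81 q6 0.04 F [-0.2 -0.4 -0.4] w 41.7
after spin slide mm xyz(tool): [-148.2   13.4  409.9]
```

View pics/w13.png

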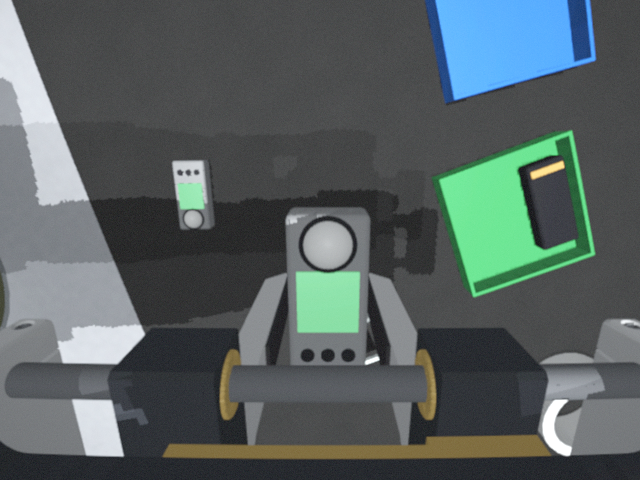

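The meter is held level with its display up and the dome towards tool +z. I carry it over the +x side of the divider.

step_arm([
  {"grip": 0.5, "slide": [-0.0028, 0, 0.0256], "spin": 0},
  {"grip": 0.5, "slide": [-0.0028, 0, 0.0256], "spin": 0},
  {"grip": 0.5, "slide": [-0.0028, 0, 0.0256], "spin": 0},
  {"grip": 0.5, "slide": [-0.0028, 0, 0.0256], "spin": 0},
  {"grip": 0.5, "slide": [-0.0028, 0, 0.0256], "spin": 0},
  {"grip": 0.5, "slide": [-0.0028, 0, 0.0256], "spin": 0},
  {"grip": 0.5, "slide": [-0.0028, 0, 0.0256], "spin": 0},
  {"grip": 0.5, "slide": [-0.0028, 0, 0.0256], "spin": 0},
  {"grip": 0.5, "slide": [-0.0028, 0, 0.0256], "spin": 0},
  {"grip": 0.5, "slide": [-0.0028, 0, 0.0256], "spin": 0},
  {"grip": 0.5, "slide": [-0.0028, 0, 0.0256], "spin": 0},
  {"grip": 0.5, "slide": [-0.0028, 0, 0.0256], "spin": 0},
  {"grip": 0.5, "slide": [-0.0028, 0, 0.0256], "spin": 0},
  {"grip": 0.5, "slide": [-0.0028, 0, 0.0256], "spin": 0},
  {"grip": 0.5, "slide": [-0.0028, 0, 0.0256], "spin": 0},
  {"grip": 0.5, "slide": [-0.0028, 0, 0.0256], "spin": 0},
  {"grip": 0.5, "slide": [0, 0, 0], "spin": 0},
  {"grip": 0.5, "slide": [0, 0, 0], "spin": 0},
])

```text
time_s: 31.2
ee_pos: [0.5287, 0.3518, 0.1626]
eef_rot: [-1.571, 0.001, -0.242]
force: [0.1, -0.2, -2.2]
grip_width: 0.042
```

```bash
python3 - <<'E'
from h import *
cv2.imwrite('pics/w14.png',cams.camera('wrist'))
a=np.radians(-13.7);go(479+52*np.cos(a),363.5+52*np.sin(a),47.5,-13.7)
E
```

```text
spin -0.15
t 31.25 pos [528.8 350.9 162.7] yaw -13.85 q6 0.77 F [-0.6 -0.4 -0.8] w 42.1
after spin slide mm xyz(tool): [  0.6 115.2   0.4]
```

View pics/w14.png

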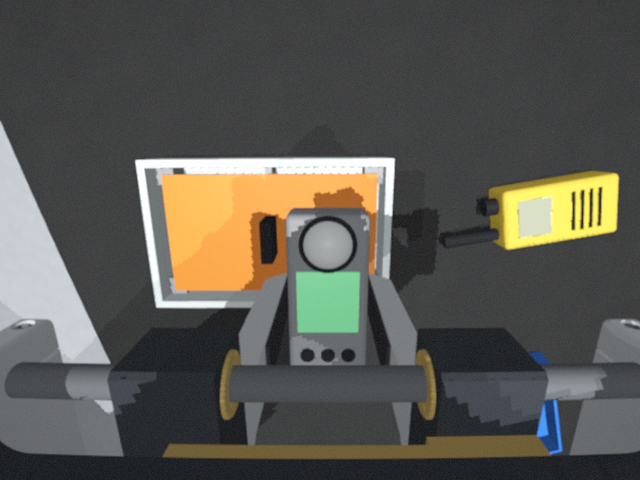

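Alignment is good. I lower the meter and slow down for contact near z=47.5 mm.

step_arm([
  {"grip": 0.5, "slide": [0.0005, 0.02, 0], "spin": 0},
  {"grip": 0.5, "slide": [0, 0.025, 0], "spin": 0},
  {"grip": 0.5, "slide": [0, 0.025, 0], "spin": 0},
  {"grip": 0.5, "slide": [0, 0.02, 0], "spin": 0},
  {"grip": 0.5, "slide": [0, 0.01, 0], "spin": 0},
  {"grip": 0.5, "slide": [0, 0.007, 0], "spin": 0},
  {"grip": 0.5, "slide": [0, 0.004, 0], "spin": 0},
  {"grip": 0.5, "slide": [0, 0.002, 0], "spin": 0},
  {"grip": 0.5, "slide": [0, 0.001, 0], "spin": 0},
  {"grip": 0.5, "slide": [0, 0, 0], "spin": 0},
  {"grip": 0.5, "slide": [0, 0, 0], "spin": 0},
])

```text
time_s: 32.17
ee_pos: [0.5298, 0.3511, 0.0497]
eef_rot: [-1.57, -0.001, -0.239]
force: [0.5, -0.3, -0.7]
grip_width: 0.0416
```

step_arm([
  {"grip": 0.5, "slide": [0, 0.001, 0], "spin": 0},
  {"grip": 0.5, "slide": [0, 0, 0], "spin": 0},
  {"grip": 0.5, "slide": [0, 0, 0], "spin": 0},
])

```text
time_s: 32.42
ee_pos: [0.5296, 0.3509, 0.0481]
eef_rot: [-1.571, -0.0, -0.239]
force: [0.2, 0.1, -0.9]
grip_width: 0.0418
```

step_arm([
  {"grip": 0.5, "slide": [0, 0.0008, 0], "spin": 0},
  {"grip": 0.5, "slide": [0, 0, 0], "spin": 0},
  {"grip": 0.5, "slide": [0, 0, 0], "spin": 0},
])

```text
time_s: 32.67
ee_pos: [0.5297, 0.351, 0.0476]
eef_rot: [-1.57, -0.0, -0.239]
force: [-2.3, 0.2, 3.9]
grip_width: 0.0422
```

There is contact (3.9 N up). I open just enough and lift straight off.

step_arm([
  {"grip": -0.12, "slide": [0, 0, 0], "spin": 0},
  {"grip": -0.12, "slide": [0, 0, 0], "spin": 0},
  {"grip": -0.12, "slide": [0, 0, 0], "spin": 0},
  {"grip": -0.12, "slide": [0, 0, 0], "spin": 0},
  {"grip": -0.12, "slide": [0, -0.015, 0], "spin": 0},
  {"grip": -0.12, "slide": [0, -0.025, 0], "spin": 0},
  {"grip": -0.12, "slide": [0, -0.03, 0], "spin": 0},
  {"grip": -0.12, "slide": [0, -0.03, 0], "spin": 0},
  {"grip": -0.12, "slide": [0, -0.015, 0], "spin": 0},
  {"grip": -0.12, "slide": [0, 0, 0], "spin": 0},
])

```text
time_s: 33.5
ee_pos: [0.5308, 0.3516, 0.1662]
eef_rot: [-1.566, -0.004, -0.239]
force: [0.6, 0.2, 1.6]
grip_width: 0.0525
```

```bash
python3 - <<'E'
from h import *
cv2.imwrite('pics/w15.png',cams.camera('wrist'))
go(479,-166.5,160,8.9)
E
```

```text
spin -22.6
t 33.55 pos [530.1 351.2 163.6] yaw -13.7 q6 0.77 F [-0.3  0.6 -0.4] w 52.4
after spin slide mm xyz(tool): [-130.6    3.6 -503.6]
```

View pics/w15.png

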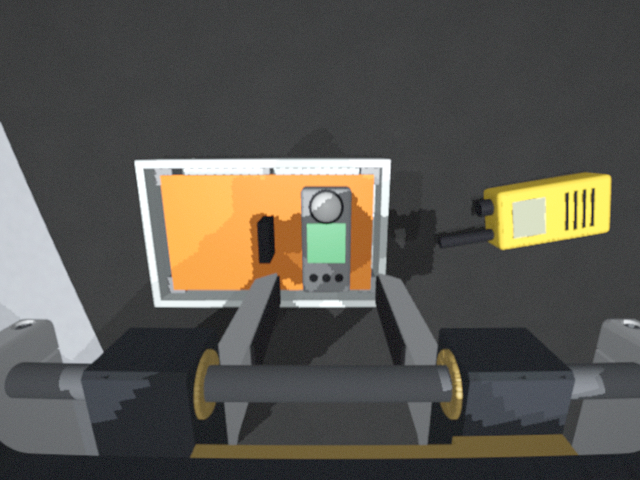

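The meter lies flat at (327,238), display up, beside the tab. Next is the flag.

step_arm([
  {"grip": -0.6, "slide": [0, 0, 0], "spin": -5.65},
  {"grip": -0.6, "slide": [0, 0, 0], "spin": -5.65},
  {"grip": -0.6, "slide": [0, 0, 0], "spin": -5.65},
  {"grip": -0.6, "slide": [0, 0, 0], "spin": -5.65},
])

```text
time_s: 33.88
ee_pos: [0.529, 0.3505, 0.1601]
eef_rot: [-1.572, 0.003, 0.16]
force: [-0.0, 0.3, -0.6]
grip_width: 0.074
```

step_arm([
  {"grip": -0.6, "slide": [-0.0073, 0, -0.028], "spin": 0},
  {"grip": -0.6, "slide": [-0.0073, 0, -0.028], "spin": 0},
  {"grip": -0.6, "slide": [-0.0073, 0, -0.028], "spin": 0},
  {"grip": -0.6, "slide": [-0.0073, 0, -0.028], "spin": 0},
  {"grip": -0.6, "slide": [-0.0073, 0, -0.028], "spin": 0},
  {"grip": -0.6, "slide": [-0.0073, 0, -0.028], "spin": 0},
  {"grip": -0.6, "slide": [-0.0073, 0, -0.028], "spin": 0},
  {"grip": -0.6, "slide": [-0.0073, 0, -0.028], "spin": 0},
  {"grip": -0.6, "slide": [-0.0073, 0, -0.028], "spin": 0},
  {"grip": -0.6, "slide": [-0.0073, 0, -0.028], "spin": 0},
  {"grip": -0.6, "slide": [-0.0073, 0, -0.028], "spin": 0},
  {"grip": -0.6, "slide": [-0.0073, 0, -0.028], "spin": 0},
  {"grip": -0.6, "slide": [-0.0073, 0, -0.028], "spin": 0},
  {"grip": -0.6, "slide": [-0.0073, 0, -0.028], "spin": 0},
  {"grip": -0.6, "slide": [-0.0073, 0, -0.028], "spin": 0},
  {"grip": -0.6, "slide": [-0.0073, 0, -0.028], "spin": 0},
  {"grip": -0.6, "slide": [-0.0073, 0, -0.028], "spin": 0},
  {"grip": -0.6, "slide": [-0.0073, 0, -0.028], "spin": 0},
  {"grip": -0.6, "slide": [0, 0, 0], "spin": 0},
  {"grip": -0.6, "slide": [0, 0, 0], "spin": 0},
])

```text
time_s: 35.55
ee_pos: [0.4769, -0.168, 0.1606]
eef_rot: [-1.569, 0.002, 0.153]
force: [0.1, 0.5, -0.2]
grip_width: 0.0751
```

```bash
python3 - <<'E'
from h import *
c=cams.calibration('wrist')
im=cams.camera('wrist');cv2.imwrite('pics/w16.png',im)
go(479,-166.5,15,8.9)
P=np.array([479,-166.5])/1000;a=np.radians(8.9);u=np.array([np.cos(a),np.sin(a)]);v=np.array([-u[1],u[0]])
for s,t in((1,1),(1,-1),(-1,-1),(-1,1)):print(proj(np.r_[P+s*.023*u+t*.023*v,.049],c).round(1))
E
```

```text
spin -0.06
t 35.6 pos [ 477.2 -167.1  160.9] yaw 8.84 q6 -0.56 F [ 0.1  1.1 -0.5] w 75.5
after spin slide mm xyz(tool): [  1.9 145.9   0.3]
[[357.9 209.3]]
[[356.9 261.3]]
[[304.4 261.4]]
[[303.3 209.5]]
```

View pics/w16.png

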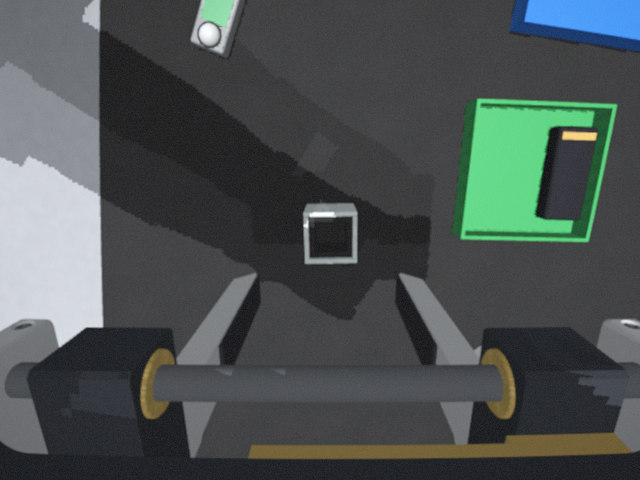

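The flag rim spans (304–357, 210–264), within 3 px of prediction. I grip it gently.

step_arm([
  {"grip": -0.6, "slide": [0.002, 0.025, -0.001], "spin": 0},
  {"grip": -0.6, "slide": [0, 0.025, 0], "spin": 0},
  {"grip": -0.6, "slide": [0, 0.025, 0], "spin": 0},
  {"grip": -0.6, "slide": [0, 0.025, 0], "spin": 0},
  {"grip": -0.6, "slide": [0, 0.02, 0], "spin": 0},
  {"grip": -0.6, "slide": [0, 0.015, 0], "spin": 0},
  {"grip": -0.6, "slide": [0, 0.01, 0], "spin": 0},
  {"grip": -0.6, "slide": [0, 0, 0], "spin": 0},
  {"grip": 0.4, "slide": [0, 0, 0], "spin": 0},
  {"grip": 0.4, "slide": [0, 0, 0], "spin": 0},
  {"grip": 0.4, "slide": [0, 0, 0], "spin": 0},
  {"grip": 0.4, "slide": [0, 0, 0], "spin": 0},
  {"grip": 0.4, "slide": [0, 0, 0], "spin": 0},
  {"grip": 0.4, "slide": [0, 0, 0], "spin": 0},
  {"grip": 0.4, "slide": [0, 0, 0], "spin": 0},
  {"grip": 0.4, "slide": [0, 0, 0], "spin": 0},
], force=15)

```text
time_s: 36.93
ee_pos: [0.4801, -0.1682, 0.0177]
eef_rot: [-1.571, -0.001, 0.155]
force: [-1.5, 0.5, 6.2]
grip_width: 0.046
```

step_arm([
  {"grip": 0.4, "slide": [0, -0.01, 0], "spin": 0},
  {"grip": 0.4, "slide": [0, -0.02, 0], "spin": 0},
  {"grip": 0.4, "slide": [0, -0.025, 0], "spin": 0},
  {"grip": 0.4, "slide": [0, -0.025, 0], "spin": 0},
  {"grip": 0.4, "slide": [0, -0.025, 0], "spin": 0},
  {"grip": 0.4, "slide": [0, 0, 0], "spin": 6},
  {"grip": 0.4, "slide": [0, 0, 0], "spin": 0},
])

```text
time_s: 37.52
ee_pos: [0.4803, -0.1683, 0.124]
eef_rot: [-1.572, -0.003, 0.046]
force: [0.1, -0.6, -0.9]
grip_width: 0.0457
```

```bash
python3 - <<'E'
from h import *
go(663,92,120)
E
```

```text
t 37.5167 pos [ 480.3 -168.3  124. ] yaw 2.62 q6 -0.45 F [ 0.1 -0.6 -0.9] w 45.7
after spin slide mm xyz(tool): [194.4   4.  251.7]
```

step_arm([
  {"grip": 0.4, "slide": [0.0162, 0, 0.021], "spin": 0},
  {"grip": 0.4, "slide": [0.0162, 0, 0.021], "spin": 0},
  {"grip": 0.4, "slide": [0.0162, 0, 0.021], "spin": 0},
  {"grip": 0.4, "slide": [0.0162, 0, 0.021], "spin": 0},
  {"grip": 0.4, "slide": [0.0162, 0, 0.021], "spin": 0},
  {"grip": 0.4, "slide": [0.0162, 0, 0.021], "spin": 0},
  {"grip": 0.4, "slide": [0.0162, 0, 0.021], "spin": 0},
  {"grip": 0.4, "slide": [0.0162, 0, 0.021], "spin": 0},
  {"grip": 0.4, "slide": [0.0162, 0, 0.021], "spin": 0},
  {"grip": 0.4, "slide": [0.0162, 0, 0.021], "spin": 0},
  {"grip": 0.4, "slide": [0.0162, 0, 0.021], "spin": 0},
  {"grip": 0.4, "slide": [0.0162, 0, 0.021], "spin": 0},
  {"grip": 0.4, "slide": [0, 0, 0], "spin": 0},
  {"grip": 0.4, "slide": [0, 0, 0], "spin": 0},
])

```text
time_s: 38.68
ee_pos: [0.6609, 0.0943, 0.1208]
eef_rot: [-1.571, 0.002, 0.055]
force: [0.5, -0.5, -0.9]
grip_width: 0.0462
```

```bash
python3 - <<'E'
from h import *
cv2.imwrite('pics/w17.png',cams.camera('wrist'))
go(663,92,21)
E
```

```text
t 38.7333 pos [660.7  93.4 121.1] yaw 3.04 q6 0.03 F [-0.5 -0.1 -0. ] w 46.1
after spin slide mm xyz(tool): [  2.3 100.1  -1.6]
```

View pics/w17.png

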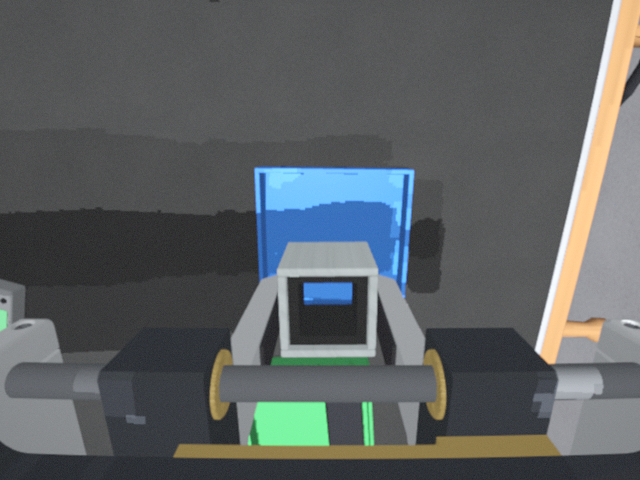

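The flag hangs upright over the blue tray (rim columns 255–413, far edge at row 169). I lower it with a 4 mm shift.

step_arm([
  {"grip": 0.4, "slide": [0.004, 0.02, 0], "spin": 0},
  {"grip": 0.4, "slide": [0, 0.025, 0], "spin": 0},
  {"grip": 0.4, "slide": [0, 0.02, 0], "spin": 0},
  {"grip": 0.4, "slide": [0, 0.015, 0], "spin": 0},
  {"grip": 0.4, "slide": [0, 0.009, 0], "spin": 0},
  {"grip": 0.4, "slide": [0, 0.005, 0], "spin": 0},
  {"grip": 0.4, "slide": [0, 0.003, 0], "spin": 0},
  {"grip": 0.4, "slide": [0, 0.002, 0], "spin": 0},
  {"grip": 0.4, "slide": [0, 0.001, 0], "spin": 0},
  {"grip": 0.4, "slide": [0, 0, 0], "spin": 0},
  {"grip": 0.4, "slide": [0, 0, 0], "spin": 0},
])

```text
time_s: 39.65
ee_pos: [0.6655, 0.0937, 0.0228]
eef_rot: [-1.571, -0.001, 0.051]
force: [-0.3, -0.3, -1.7]
grip_width: 0.0458
```

step_arm([
  {"grip": 0.4, "slide": [0, 0.0015, 0], "spin": 0},
  {"grip": 0.4, "slide": [0, 0.001, 0], "spin": 0},
  {"grip": 0.4, "slide": [0, 0, 0], "spin": 0},
])

```text
time_s: 39.9
ee_pos: [0.6655, 0.0937, 0.0207]
eef_rot: [-1.571, -0.001, 0.051]
force: [-3.4, -0.7, 7.4]
grip_width: 0.0458
```

step_arm([
  {"grip": -0.3, "slide": [0, 0, 0], "spin": 0},
  {"grip": -0.3, "slide": [0, 0, 0], "spin": 0},
  {"grip": -0.3, "slide": [0, 0, 0], "spin": 0},
  {"grip": -0.3, "slide": [0, 0, 0], "spin": 0},
  {"grip": -0.3, "slide": [0, -0.015, 0], "spin": 0},
  {"grip": -0.3, "slide": [0, -0.025, 0], "spin": 0},
  {"grip": -0.3, "slide": [0, -0.03, 0], "spin": 0},
  {"grip": -0.3, "slide": [0, -0.03, 0], "spin": 0},
  {"grip": -0.3, "slide": [0, -0.03, 0], "spin": 0},
  {"grip": -0.3, "slide": [-0.02, 0, -0.03], "spin": 0},
  {"grip": -0.3, "slide": [-0.02, 0, -0.03], "spin": 0},
  {"grip": -0.3, "slide": [-0.02, 0, -0.03], "spin": 0},
  {"grip": -0.3, "slide": [-0.02, 0, -0.03], "spin": 0},
  {"grip": -0.3, "slide": [-0.02, 0, -0.03], "spin": 0},
  {"grip": -0.3, "slide": [-0.02, 0, -0.03], "spin": 0},
  {"grip": -0.3, "slide": [-0.02, 0, -0.03], "spin": 0},
  {"grip": -0.3, "slide": [-0.02, 0, -0.03], "spin": 0},
  {"grip": -0.3, "slide": [-0.02, 0, -0.03], "spin": 0},
  {"grip": -0.3, "slide": [-0.02, 0, -0.03], "spin": 0},
])

```text
time_s: 41.48
ee_pos: [0.4797, -0.2174, 0.1509]
eef_rot: [-1.571, -0.001, 0.051]
force: [1.4, 0.6, -0.2]
grip_width: 0.0613
```

```bash
python3 - <<'E'
from h import *
cv2.imwrite('pics/t18.png',cams.camera('top'))
cv2.imwrite('pics/s18.png',cams.camera('scene'))
im=cams.camera('scene')[130:280,270:510];cv2.imwrite('pics/s18c.png',cv2.resize(im,None,fx=3.2,fy=3.2,interpolation=cv2.INTER_CUBIC))
print(get_obs()['time_s'])
E
```

```text
41.6333
```

View pics/t18.png

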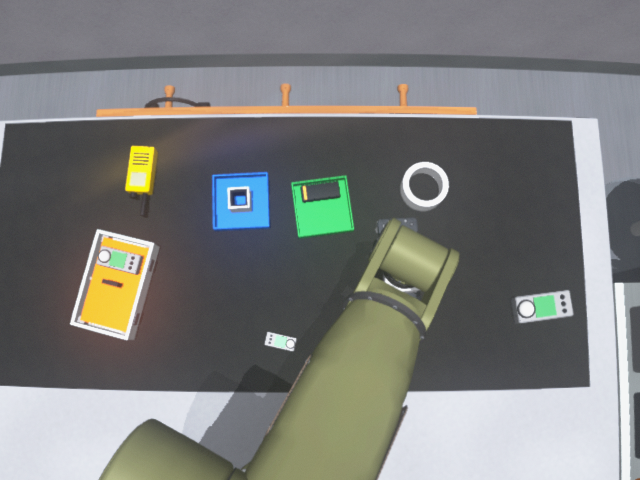

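View pics/s18c.png

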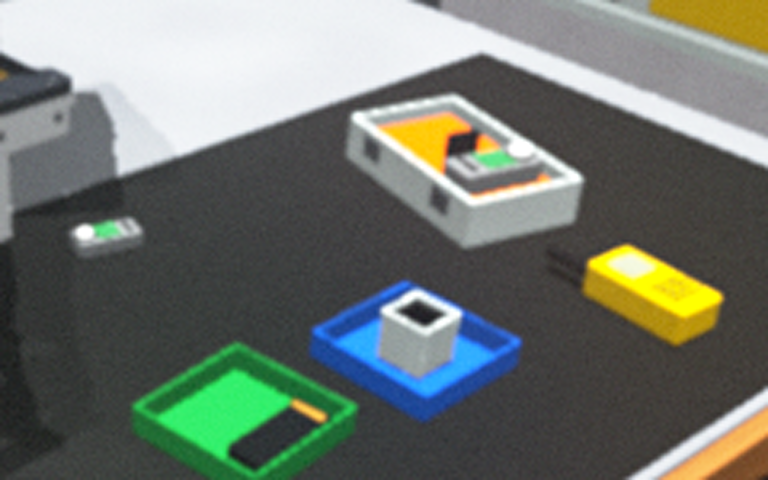

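The top view shows the flag upright in the blue tray at (239,198). The meter is on the divider at (119,261), beside the tab at (112,283). The tape (425,186) and radio (141,170) have not moved. The arm is still settling after its last move, so I hold briefly and then hand in.

step_arm([
  {"grip": -0.3, "slide": [0, 0, 0], "spin": 0},
  {"grip": -0.3, "slide": [0, 0, 0], "spin": 0},
  {"grip": -0.3, "slide": [0, 0, 0], "spin": 0},
])

```text
time_s: 41.88
ee_pos: [0.4812, -0.2151, 0.1499]
eef_rot: [-1.571, -0.0, 0.052]
force: [-0.2, 0.0, -0.6]
grip_width: 0.0609
```

```bash
python3 -c "
from station import hand_in
print(hand_in())"
```

```text
the job is handed in; nothing more can be done
None
```

The job is done as asked and handed in at about 42 s of the 141 s allowed. The hand-in gave no verdict.

- **Pins:** the black-banded pin lies flat in the near bay and the red-banded one in the far bay. The wrist picture taken before the divider went in showed both clear of the rib and walls.
- **Divider:** it rests level on its supports, tab up, with even gaps to the walls.
- **Meter:** the 92 x 42 mm one lies flat on the divider, display up, on the case's +x side of the tab. I lowered it until it touched (about 4 N) before letting go.
- **Flag:** it stands upright in the blue tray.

The last top and scene pictures showed all of this in place. The tape, the radio, the other two meters and the green tray's contents were where they started. The arm ended clear of everything, and the end-of-call force readings stayed under about 14 N.

My first estimate of the case position was about 2 mm off; I corrected it from the wrist camera before placing the red pin. The first three moves were refused because each row needed all three keys, so nothing moved. No check failed.

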